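# Clamp up a glue joint with a trigger clamp

### The job

Glue is already spread, so clamp up the two-part wooden blank: set the dark block on the clamp's wooden base between the push jaw and the light block, upright, with its broad face towards the light block and its ends in line with it. Let go of it, then work the orange trigger, squeezing it against the fixed black grip and letting it spring back as often as needed, until both blocks are tight against the end stop with the jaw's rubber cushion well squashed. Leave the trigger released, and do not knock over the glue bottle.

Things in the scene. Friction and masses are not known exactly. Their poses are not given: they have to be found in the camera images.
- clamp: Glue-up clamp, fixed: wooden base 370 x 86 x 18 mm, blue body, upright black grip, blue end stop. Origin: underside of base, on the centre line; x = push direction, grip to end stop; y across; z up. Base x -175 to 195, top z 18. Body to x 29, z 110. Grip 18 thick along x (back face x -61, front -43), 30 wide, top z 190 mm.
- stop_face (a point): Centre of the cork face of the clamp's end stop, at (165, 0, 43) mm of the clamp; the face looks to -x of the clamp, is 70 mm wide, its top at z = 70 mm. Axes as clamp.
- pinch (a point): Where to squeeze, (-43, 0, 165) mm of the clamp: midway between the grip's back and the trigger's front when fully squeezed. Squeeze along clamp x, one finger behind the grip, one before the trigger. Over their outsides 59 mm at rest, 36 mm squeezed (trigger front x -2 at rest, -25 squeezed). Trigger 22 mm wide, top z 183 mm. Axes as clamp.
- trigger (a joint): Orange sprung trigger in front of the grip, hinged at its foot (x -20, z 98 mm of clamp): 0 rad released, 0.36 fully squeezed. A full stroke pushes the jaw on about 10 mm (a shorter one less); the jaw stays there on release. 10 N moves the free jaw. With the jaw on the work, 15 to 25 N makes it tight and the trigger stops part-way (far harder, it slips harmlessly).
- push_jaw: Blue pressure jaw with an 11 mm black rubber cushion, 52 mm wide, 42 mm high, on a steel bar sliding along clamp x. Origin: centre of the cushion's face when not squashed, 43 mm above the bench; it looks to +x of the clamp. The cushion gives up to 7 mm. Jaw reaches 24 mm back, top z 66 mm. Starts at x = 44 to 59 mm of the clamp; tight at about 90 mm.
- light_block: Light wooden block, loose, standing in the clamp near the end stop: 40 mm along the clamp (its x), 60 mm across (its y), 50 mm high. Origin: centre of the underside, about x = 140 mm of the clamp.
- dark_block: Dark wooden block, loose, upright on the bench right of the clamp: 40 mm (its x) by 60 mm (its y) by 50 mm high. Origin: centre of the underside. Its broad 60 x 50 mm faces look along its x; grip it across its 60 mm (y).
- glue_bottle: White glue bottle with red cap, loose, 33 mm wide and 84 mm high, standing left of the clamp. Origin: centre of the underside.
Mind the look-alikes: they are no part of the job. Leave any purple look-alike of the dark_block alone.

How it is judged:
On the way, in this order (a step that is already met when the one before it is completed fails the run):
1. the dark block stands on the base between the jaw and the light block, in line, let go (y of dark_block in the frame of clamp between -0.015 and 0.015 m and z of dark_block in the frame of clamp between 0.013 and 0.023 m and angle between the x axis of dark_block and the x axis of clamp, either way round below 0.2 rad and angle between dark_block's own z axis and vertical below 0.12 rad and x of dark_block in the frame of clamp above 0.05 m and x of dark_block in the frame of light_block below 0 m and contact force between the fingers and dark_block below 0.3 N and value of joint trigger below 0.1 rad), for 0.2 s.
2. the trigger is squeezed (over 0.2 rad) (value of joint trigger above 0.2 rad), for 0.05 s.
At the end, for the whole second after the job is handed in: Jaw presses dark block, and dark block light block, with over 3 N; light block at the end stop (centre past 140 mm); both upright (0.12 rad) on the base, within 15 mm of the centre line, dark block square (0.2 rad), at rest; trigger released (under 0.06 rad) (y of dark_block in the frame of clamp between -0.015 and 0.015 m and z of dark_block in the frame of clamp between 0.013 and 0.023 m and angle between the x axis of dark_block and the x axis of clamp, either way round below 0.2 rad and angle between each of dark_block, light_block's own z axis and vertical below 0.12 rad and contact force between push_jaw and dark_block above 3 N and contact force between dark_block and light_block above 3 N and y of light_block in the frame of clamp between -0.015 and 0.015 m and x of light_block in the frame of clamp above 0.14 m and value of joint trigger below 0.06 rad and linear speed of each of dark_block, light_block below 0.01 m/s); the robot touches nothing.
It fails at once if the glue bottle is knocked over (angle between glue_bottle's own z axis and vertical above 0.5 rad).
It also fails if it takes over 72 s, if anything falls off the work surface, if the arm or the gripper's body presses on something with over 40 N, if the wrist force passes 120 N, or if a joint passes its speed limit or range.

### The arm

A 7-joint arm with a two-finger parallel gripper is mounted at the origin on the work surface; the furniture and walls round the work are solid. World frame = base frame: x ahead of the robot, y to its left, z up, the work surface at z = 0. Lengths are in m, angles in rad, forces in N, time in s.
With the tool pointing down it reaches from about 0.35 to 0.9 m from the base axis. Payload 7.2 kg.
Tool frame: the origin (TCP) lies between the finger pads; the fingertips stand 25 mm ahead of it and the grasp point (between the pads) lies 6 mm ahead of it; z points along the fingers, y is the direction in which the jaws open and shut (so a half turn about z gives the same grasp; the last joint's range is limited). The gripper opens to 88 mm and grips with 3 to 60 N. Pads are 20 mm wide; open, the fingers measure 115 mm over their backs; the gripper's body (75 mm by 178 mm) begins 61 mm behind the grasp point.
Start: joints at [1.256, 0.411, -0.013, 1.596, 0.006, 1.134, -0.082], TCP at [0.153, -0.606, 0.248] pointing down, gripper open.
Joint ranges: [-2.95, 2.95], [-0.29, 1.99], [-1.47, 1.44], [0.14, 2.54], [-1.03, 4.17], [0.13, 1.85], [-2.86, 2.86]. Speed limits (rad/s): [2.39, 2.39, 3.01, 3.01, 3.14, 3.14, 3.14].

### API

Orientations are given as a unit quaternion [w, x, y, z].
In Python, from workcell import bot gives the robot as it stands.
- The arm moves only by the tool step_arm, never from a script. Its argument "targets" is a list of rows, each an object of numbers: "tx", "ty", "tz": the shift along the world's x, y, z in units of 25 mm (1.0 is 25 mm); "turn": the turn about the world's z in units of 5 degrees (1.0 is 5 degrees). In form: [{"tx": .., "ty": .., "tz": .., "turn": ..}, ...]. A call has 1 to 20 rows; each row shifts and turns the commanded pose from where the row before left it; what a row does not reach is not made up. A row lasts 1/12 s, in which the tool goes at most 41.7 mm and 7.16 degrees, less where a joint would pass 70% of its speed; a pose out of reach is approached as far as the arm can. A call is refused whole if a number of a shift passes 1 or a number of a turn 1, either way. A call with a gripper value outside its range is refused whole. "claw" is the opening, from 0 (shut) to 1 (fully open), set as the call begins (left out, the last holds). The fingers move at their own pace and stop on an object; "squeeze" is the grip in N (left out, the last holds). Time passes only in rows, so rows that do not move let the fingers close. It gives the time, the measured TCP pose, the force and the opening at its end, in the units of the state.
- bot.observe(): the state, without advancing time (a new reading comes with each control period).
- bot.get_image(name): name is "scene" or "top" or "wrist"; returns a dict with "img" (400x640x3 uint8, red, green, blue), "fx", "fy", "cx", "cy" (pixels), "k1" (the pictures are not rectified: a ray, as slopes to the right and down, at radius r is drawn at 1 + k1 r^2 times it, then the intrinsics apply), "extrinsics" (4x4, takes a point from world to camera coordinates); the wrist camera has in their place "tool_from_camera" (4x4, takes a point from camera to tool coordinates, whose origin is the TCP and whose axes are the flange's). Camera axes: x right, y down, z forward; pixel columns grow to the right and rows downward; lengths in m; the calibration is good to about 2 mm. A picture is of the moment at which its call begins: read the wrist's pose just before it. There is no depth.
- bot.sign_off(): hands the job in, once; it reports no verdict.
The state is a dict: "time": time; "joints": joint angles; "joint_vel": joint speeds; "effort": joint torques, N m; "tool_pos": TCP position; "ee_rot": TCP orientation; "ft_force": force on the tool from outside, world axes, zero at the start; "ft_torque": the same for the moment, N m; "grip_width": opening from 0.0 (shut) to 1.0 (fully open).
Only numpy, scipy, OpenCV 4.12 (cv2) and the standard library are available. Lean on these libraries where they do the work, as an engineer would, in place of code of your own. Each camera call takes 0.05 s, during which the arm holds its last target.

## Working session

There is one attempt and no reset: what is moved stays moved. The work goes in short steps, Python scripts to look and compute and a tool call to move; the robot and the scene stay as the last step left them, time stands still between calls to the robot, and variables do not carry over. Pictures are saved under pics/ and viewed, and the job is handed in when it is done.

Besides the shell and the picture viewer there is one more tool, called as name([rows], argument=value, ...), one row to a line, values as JSON. step_arm: Moves the arm, as the interface text tells. Its arguments: {"type":"object","properties":{"targets":{"type":"array"},"claw":{"type":"number"},"squeeze":{"type":"number"}},"required":["targets"]}

```bash
mkdir -p pics; ls
python3 - <<'E'
from workcell import bot
import cv2,json,numpy as np
s=bot.observe(); print({k:np.round(v,3).tolist() for k,v in s.items()})
for n in ["scene","top","wrist"]:
    d=bot.get_image(n); cv2.imwrite(f"pics/{n}0.png",d["img"][:,:,::-1])
    print(n,{k:(np.round(v,4).tolist()) for k,v in d.items() if k!="img"})
E
```

```text
pics
{'time': 0.0, 'joints': [1.256, 0.412, -0.013, 1.597, 0.006, 1.134, -0.082], 'joint_vel': [0.001, 0.001, -0.0, -0.001, -0.001, 0.001, -0.001], 'effort': [0.001, -58.796, 0.642, -29.107, -0.054, 0.018, 0.0], 'tool_pos': [0.153, -0.606, 0.247], 'ee_rot': [-0.001, 0.992, 0.123, -0.0], 'ft_force': [0.549, 0.122, 0.436], 'ft_torque': [0.043, -0.014, -0.049], 'grip_width': 0.997}
scene {'fx': 364.2413, 'fy': 364.2413, 'cx': 316.7445, 'cy': 196.1386, 'k1': -0.0147, 'extrinsics': [[-0.8774, -0.4798, 0.0044, 0.4297], [-0.2301, 0.4127, -0.8813, 0.2036], [0.421, -0.7743, -0.4725, 0.8242], [0.0, 0.0, 0.0, 1.0]]}
top {'fx': 421.3283, 'fy': 421.3283, 'cx': 321.9191, 'cy': 198.6834, 'k1': -0.0183, 'extrinsics': [[-0.0261, -0.9995, -0.0163, 0.022], [-0.9934, 0.0278, -0.1112, 0.5252], [0.1116, 0.0133, -0.9937, 1.4385], [0.0, 0.0, 0.0, 1.0]]}
wrist {'fx': 357.9215, 'fy': 357.9215, 'cx': 314.7435, 'cy': 202.6101, 'k1': 0.0044, 'tool_from_camera': [[-0.0001, -0.952, -0.3061, 0.0837], [1.0, 0.0001, -0.0004, -0.0003], [0.0004, -0.3061, 0.952, -0.1376], [0.0, 0.0, 0.0, 1.0]]}
```

View pics/scene0.png

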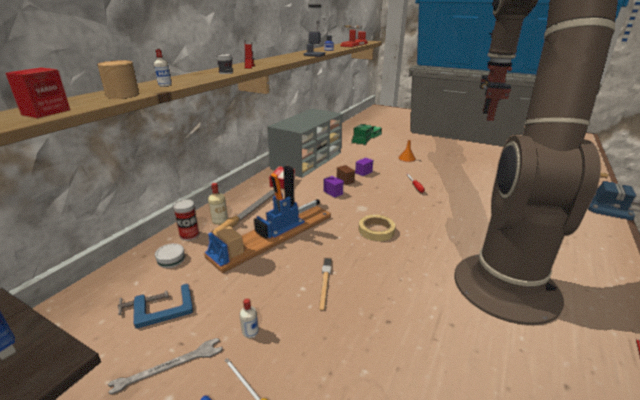

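View pics/top0.png

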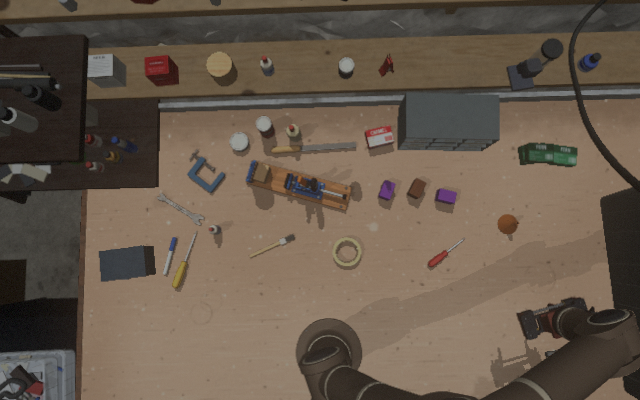

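View pics/wrist0.png

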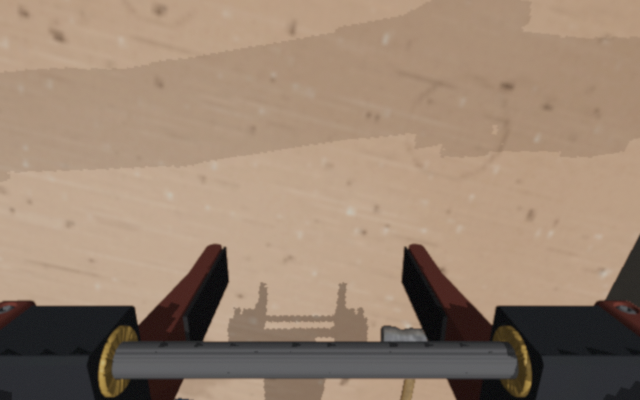

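```bash
cat > h.py <<'E'
from workcell import bot
import cv2,numpy as np
from scipy.spatial.transform import Rotation as R
def K(d): return np.array([[d["fx"],0,d["cx"]],[0,d["fy"],d["cy"]],[0,0,1.]])
def Tcw(d,s=None):
    if "extrinsics" in d: return np.array(d["extrinsics"])
    q=s["ee_rot"]; T=np.eye(4); T[:3,:3]=R.from_quat([q[1],q[2],q[3],q[0]]).as_matrix(); T[:3,3]=s["tool_pos"]
    return np.linalg.inv(T@np.array(d["tool_from_camera"]))
def proj(d,P,s=None):
    T=Tcw(d,s); P=np.atleast_2d(P).astype(float)
    p=P@T[:3,:3].T+T[:3,3]; q=p[:,:2]/p[:,2:]; r2=(q**2).sum(1,keepdims=True)
    q=q*(1+d["k1"]*r2); return q*[d["fx"],d["fy"]]+[d["cx"],d["cy"]]
def unproj(d,uv,z,s=None):
    T=Tcw(d,s); uv=np.atleast_2d(uv).astype(float)
    q0=(uv-[d["cx"],d["cy"]])/[d["fx"],d["fy"]]; q=q0.copy()
    for _ in range(10): q=q0/(1+d["k1"]*(q**2).sum(1,keepdims=True))
    D=np.c_[q,np.ones(len(q))]@T[:3,:3]; C=-T[:3,:3].T@T[:3,3]
    return C+D*((z-C[2])/D[:,2:])
def crop(img,x0,y0,w,h,f,name):
    c=cv2.resize(img[y0:y0+h,x0:x0+w],None,fx=f,fy=f,interpolation=cv2.INTER_CUBIC); cv2.imwrite("pics/"+name,c[:,:,::-1])
def boxpts(x,y,yaw,lo,hi,z0=0):
    P=np.array([[a,b,c] for c in (lo[2],hi[2]) for a,b in ((lo[0],lo[1]),(hi[0],lo[1]),(hi[0],hi[1]),(lo[0],hi[1]))])
    c,s=np.cos(yaw),np.sin(yaw); return P@np.array([[c,s,0],[-s,c,0],[0,0,1]])+[x,y,z0]
def drawbox(img,d,P,col,f,off,s=None):
    q=((proj(d,P,s)-off)*f).astype(int)
    for i in range(4):
        for a,b in ((i,(i+1)%4),(i+4,4+(i+1)%4),(i,i+4)): cv2.line(img,tuple(map(int,q[a])),tuple(map(int,q[b])),col,1)
E
python3 - <<'E'
from h import *
d=bot.get_image("top"); crop(d["img"],200,110,270,150,2.9,"topc.png")
d=bot.get_image("scene"); crop(d["img"],200,150,200,130,4,"scenec.png")
E
```

```text
(no output)
```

View pics/topc.png

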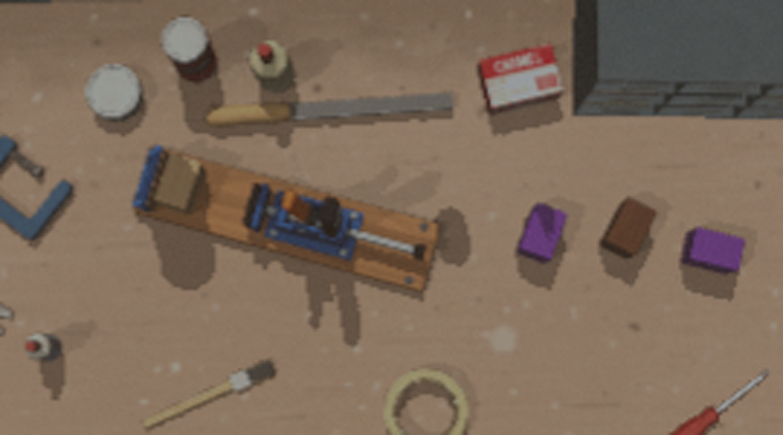

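View pics/scenec.png

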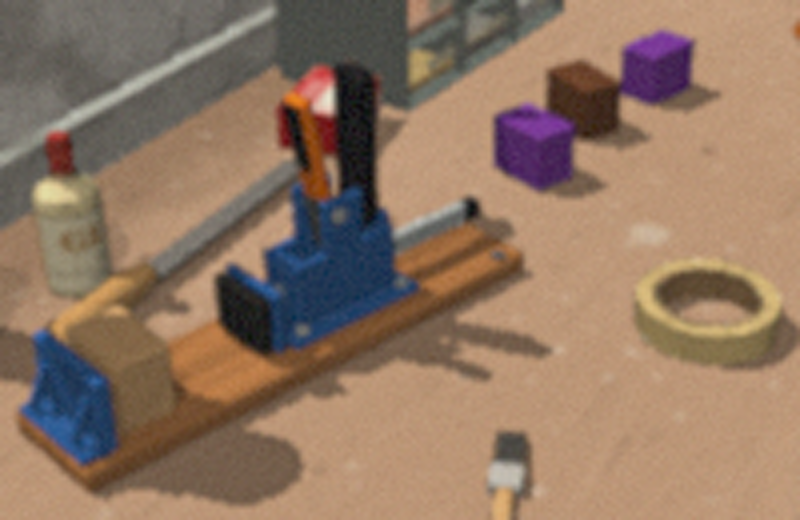

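Run:
```python
from h import *
d=bot.get_image("top")
f=lambda l:np.array(l)/2.9+[200,110]
b=unproj(d,f([(160,147),(438,222),(424,296),(137,213)]),.018); print(b.round(3))
k=unproj(d,f([(633,197),(657,208),(628,257),(601,243)]),.05); print(k.round(3),k.mean(0))
print("bottle",unproj(d,f([(40,346)]),.08))
```

```text
[[ 0.67   0.242  0.018]
 [ 0.567 -0.096  0.018]
 [ 0.477 -0.076  0.018]
 [ 0.589  0.271  0.018]]
[[ 0.586 -0.326  0.05 ]
 [ 0.572 -0.354  0.05 ]
 [ 0.514 -0.317  0.05 ]
 [ 0.532 -0.286  0.05 ]] [ 0.55109805 -0.32051216  0.05      ]
bottle [[0.42672289 0.37252073 0.08      ]]
```

step_arm([
  {"tx": 1, "ty": 0.7, "turn": 0.53},
  {"tx": 1, "ty": 0.7, "turn": 0.53},
  {"tx": 1, "ty": 0.7, "turn": 0.53},
  {"tx": 1, "ty": 0.7, "turn": 0.53},
  {"tx": 1, "ty": 0.7, "turn": 0.53},
  {"tx": 1, "ty": 0.7, "turn": 0.53},
  {"tx": 1, "ty": 0.7, "turn": 0.53},
  {"tx": 1, "ty": 0.7, "turn": 0.53},
  {"tx": 1, "ty": 0.7, "turn": 0.53},
  {"tx": 1, "ty": 0.7, "turn": 0.53},
  {"tx": 1, "ty": 0.7, "turn": 0.53},
  {"tx": 1, "ty": 0.7, "turn": 0.53},
  {"tx": 1, "ty": 0.7, "turn": 0.53},
  {"tx": 1, "ty": 0.7, "turn": 0.53},
  {"tx": 1, "ty": 0.8, "turn": 0.53},
  {"tx": 0.9, "ty": 0.8, "turn": 0.53},
  {},
  {},
], claw=1)

```text
schema error: expected keys tx, ty, tz, turn
```

Run:
```python
from h import *
s=bot.observe(); print({k:np.round(v,3).tolist() for k,v in s.items()})
d=bot.get_image("wrist"); crop(d["img"],0,0,640,400,1.25,"w1.png")
```

```text
{'time': 0.3, 'joints': [1.256, 0.411, -0.013, 1.596, 0.006, 1.134, -0.082], 'joint_vel': [0.001, -0.003, -0.001, -0.001, -0.001, 0.001, -0.002], 'effort': [-0.001, -58.72, 0.64, -29.09, -0.054, 0.015, 0.0], 'tool_pos': [0.153, -0.606, 0.247], 'ee_rot': [-0.0, 0.992, 0.123, -0.0], 'ft_force': [0.003, 0.317, 0.513], 'ft_torque': [0.028, 0.005, 0.01], 'grip_width': 1.002}
```

View pics/w1.png

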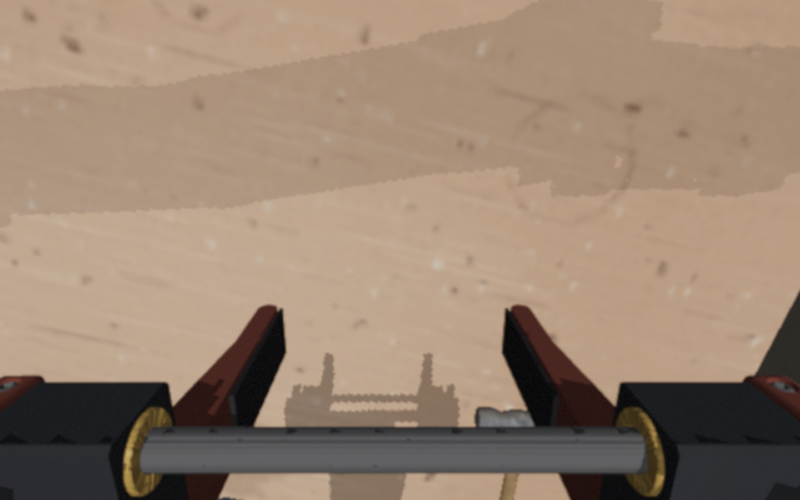

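step_arm([
  {"tx": 1, "ty": 0.65, "tz": 0, "turn": 0.57},
  {"tx": 1, "ty": 0.65, "tz": 0, "turn": 0.57},
  {"tx": 1, "ty": 0.65, "tz": 0, "turn": 0.57},
  {"tx": 1, "ty": 0.65, "tz": 0, "turn": 0.57},
  {"tx": 1, "ty": 0.65, "tz": 0, "turn": 0.57},
  {"tx": 1, "ty": 0.65, "tz": 0, "turn": 0.57},
  {"tx": 1, "ty": 0.65, "tz": 0, "turn": 0.57},
  {"tx": 1, "ty": 0.65, "tz": 0, "turn": 0.57},
  {"tx": 1, "ty": 0.65, "tz": 0, "turn": 0.57},
  {"tx": 1, "ty": 0.65, "tz": 0, "turn": 0.57},
  {"tx": 1, "ty": 0.65, "tz": 0, "turn": 0.57},
  {"tx": 1, "ty": 0.65, "tz": 0, "turn": 0.57},
  {"tx": 1, "ty": 0.65, "tz": 0, "turn": 0.57},
  {"tx": 1, "ty": 0.65, "tz": 0, "turn": 0.57},
  {"tx": 0.5, "ty": 0.35, "tz": 0, "turn": 0.5},
  {"tx": 0, "ty": 0, "tz": 0, "turn": 0},
  {"tx": 0, "ty": 0, "tz": 0, "turn": 0},
], claw=1)

```text
time: 1.77
tool_pos: [0.5151, -0.3697, 0.2473]
ee_rot: [-0.0, 0.881, 0.474, -0.0]
ft_force: [-0.5, -0.4, -0.4]
grip_width: 1.001
```

Run:
```python
from h import *
s=bot.observe(); print({k:np.round(v,3).tolist() for k,v in s.items()})
d=bot.get_image("wrist"); crop(d["img"],0,0,640,400,1.25,"w2.png")
```

```text
{'time': 1.767, 'joints': [0.755, 0.447, -0.294, 1.557, 0.137, 1.159, -0.151], 'joint_vel': [0.03, -0.011, 0.035, 0.011, 0.005, 0.004, -0.005], 'effort': [-2.336, -60.245, -4.899, -29.501, -0.286, -0.07, 0.078], 'tool_pos': [0.515, -0.37, 0.247], 'ee_rot': [-0.0, 0.881, 0.474, -0.0], 'ft_force': [-0.483, -0.418, -0.41], 'ft_torque': [-0.103, 0.001, 0.0], 'grip_width': 1.001}
```

View pics/w2.png

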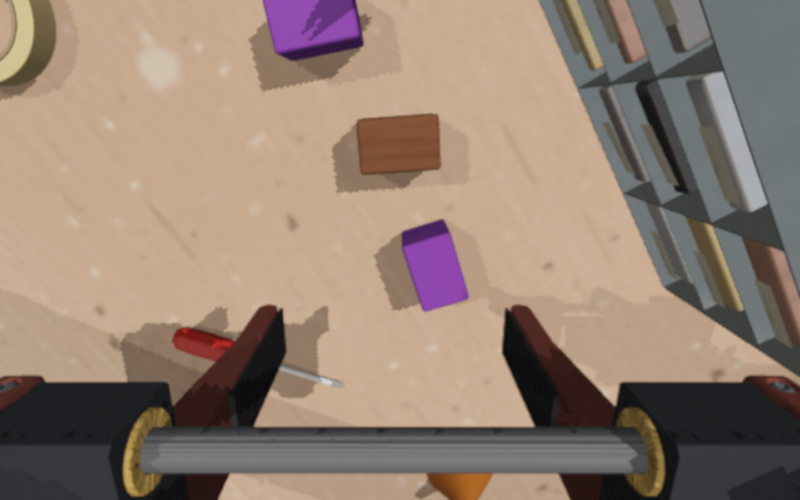

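Run:
```python
from h import *
s=bot.observe(); d=bot.get_image("wrist")
k=unproj(d,np.array([(358,121),(438,114),(440,169),(362,174)])/1.25,.05,s); print(k.round(4),k.mean(0).round(4))
for a,b in((0,1),(3,2),(0,3),(1,2)):
  v=k[b]-k[a]; print(np.linalg.norm(v).round(4),np.degrees(np.arctan2(v[1],v[0])).round(1))
p=unproj(d,np.array([(403,235),(447,220),(467,297),(424,310)])/1.25,.05,s); print(p.round(3))
```

```text
[[ 0.534  -0.2928  0.05  ]
 [ 0.5844 -0.3205  0.05  ]
 [ 0.5651 -0.3544  0.05  ]
 [ 0.5148 -0.3254  0.05  ]] [ 0.5496 -0.3233  0.05  ]
0.0575 -28.8
0.058 -29.9
0.0379 -120.5
0.039 -119.6
[[ 0.514 -0.382  0.05 ]
 [ 0.549 -0.39   0.05 ]
 [ 0.529 -0.454  0.05 ]
 [ 0.494 -0.445  0.05 ]]
```

step_arm([
  {"tx": 0.69, "ty": 0.93, "tz": 0, "turn": 0.4},
  {"tx": 0.69, "ty": 0.94, "tz": 0, "turn": 0.4},
  {"tx": 0, "ty": 0, "tz": -1, "turn": 0},
  {"tx": 0, "ty": 0, "tz": -1, "turn": 0},
  {"tx": 0, "ty": 0, "tz": -1, "turn": 0},
  {"tx": 0, "ty": 0, "tz": -1, "turn": 0},
  {"tx": 0, "ty": 0, "tz": -1, "turn": 0},
  {"tx": 0, "ty": 0, "tz": 0, "turn": 0},
  {"tx": 0, "ty": 0, "tz": 0, "turn": 0},
])

```text
time: 2.62
tool_pos: [0.5479, -0.3243, 0.122]
ee_rot: [-0.001, 0.864, 0.503, -0.001]
ft_force: [0.2, 0.1, 0.6]
grip_width: 1.002
```

Run:
```python
from h import *
s=bot.observe(); print({k:np.round(v,3).tolist() for k,v in s.items()})
d=bot.get_image("wrist"); 
im=cv2.resize(d["img"],None,fx=1.25,fy=1.25).copy()
drawbox(im,d,boxpts(.5496,-.3233,np.radians(60.6),(-.02,-.03,0),(.02,.03,.05)),(0,255,0),1.25,[0,0],s)
cv2.imwrite("pics/w3.png",im[:,:,::-1])
d=bot.get_image("top"); crop(d["img"],320,140,200,110,4,"t3.png")
```

```text
{'time': 2.617, 'joints': [0.669, 0.577, -0.3, 1.67, 0.203, 0.928, -0.225], 'joint_vel': [-0.004, -0.037, -0.015, -0.041, -0.004, 0.011, 0.002], 'effort': [-0.065, -62.11, -3.833, -23.549, 0.014, -0.166, -0.051], 'tool_pos': [0.548, -0.324, 0.122], 'ee_rot': [-0.001, 0.864, 0.503, -0.001], 'ft_force': [0.215, 0.08, 0.612], 'ft_torque': [-0.016, -0.043, 0.028], 'grip_width': 1.002}
```

View pics/w3.png

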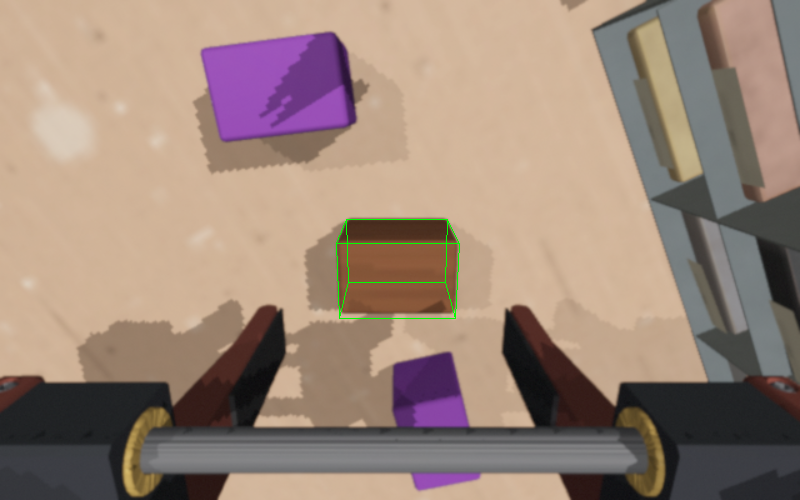

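Overlay of the estimated pose fits the dark block (338–458, 218–318) within 1–2 mm; descend and grip.

step_arm([
  {"tx": 0.05, "ty": 0.05, "tz": -1, "turn": 0},
  {"tx": 0.02, "ty": 0.02, "tz": -1, "turn": 0},
  {"tx": 0, "ty": 0, "tz": -1, "turn": 0},
  {"tx": 0, "ty": 0, "tz": -0.44, "turn": 0},
  {"tx": 0, "ty": 0, "tz": 0, "turn": 0},
  {"tx": 0, "ty": 0, "tz": 0, "turn": 0},
  {"tx": 0, "ty": 0, "tz": 0, "turn": 0},
])

```text
time: 3.3
tool_pos: [0.5527, -0.322, 0.0388]
ee_rot: [0.001, 0.864, 0.504, 0.001]
ft_force: [0.7, -0.2, -0.4]
grip_width: 0.997
```

step_arm([
  {"tx": 0, "ty": 0, "tz": 0, "turn": 0},
  {"tx": 0, "ty": 0, "tz": 0, "turn": 0},
  {"tx": 0, "ty": 0, "tz": 0, "turn": 0},
  {"tx": 0, "ty": 0, "tz": 0, "turn": 0},
  {"tx": 0, "ty": 0, "tz": 0, "turn": 0},
  {"tx": 0, "ty": 0, "tz": 0, "turn": 0},
  {"tx": 0, "ty": 0, "tz": 0, "turn": 0},
  {"tx": 0, "ty": 0, "tz": 0, "turn": 0},
], claw=0, squeeze=25)

```text
time: 3.97
tool_pos: [0.5516, -0.3214, 0.037]
ee_rot: [0.0, 0.864, 0.504, 0.0]
ft_force: [-1.0, 0.3, 5.1]
grip_width: 0.684
```

step_arm([
  {"tx": 0, "ty": 0, "tz": 0.5, "turn": 0},
  {"tx": 0, "ty": 0, "tz": 1, "turn": 0},
  {"tx": 0, "ty": 0, "tz": 1, "turn": 0},
  {"tx": 0, "ty": 0, "tz": 1, "turn": 0},
  {"tx": 0, "ty": 0, "tz": 1, "turn": 0},
  {"tx": 0, "ty": 0, "tz": 1, "turn": 0},
  {"tx": 0, "ty": 0, "tz": 1, "turn": 0},
  {"tx": 0, "ty": 0, "tz": 1, "turn": 0},
  {"tx": 0, "ty": 0, "tz": 1, "turn": 0},
  {"tx": 0, "ty": 0, "tz": 1, "turn": 0},
  {"tx": 0, "ty": 0, "tz": 1, "turn": 0},
  {"tx": 0, "ty": 0, "tz": 0, "turn": 0},
])

```text
time: 4.97
tool_pos: [0.5531, -0.3217, 0.3053]
ee_rot: [0.003, 0.864, 0.504, 0.002]
ft_force: [0.5, -0.6, 0.5]
grip_width: 0.679
```

step_arm([
  {"tx": 0, "ty": 0.8, "tz": 0, "turn": 0.2},
  {"tx": 0, "ty": 0.8, "tz": 0, "turn": 0.2},
  {"tx": 0, "ty": 0.8, "tz": 0, "turn": 0.2},
  {"tx": 0, "ty": 0.8, "tz": 0, "turn": 0.2},
  {"tx": 0, "ty": 0.8, "tz": 0, "turn": 0.2},
  {"tx": 0, "ty": 0.8, "tz": 0, "turn": 0.2},
  {"tx": 0, "ty": 0.8, "tz": 0, "turn": 0.2},
  {"tx": 0, "ty": 0.8, "tz": 0, "turn": 0.2},
  {"tx": 0, "ty": 0.8, "tz": 0, "turn": 0.2},
  {"tx": 0, "ty": 0.8, "tz": 0, "turn": 0.2},
  {"tx": 0.2, "ty": 0.8, "tz": 0, "turn": 0.2},
  {"tx": 0.2, "ty": 0.8, "tz": 0, "turn": 0.2},
  {"tx": 0.2, "ty": 0.8, "tz": 0, "turn": 0},
  {"tx": 0.2, "ty": 0.8, "tz": 0, "turn": 0},
  {"tx": 0, "ty": 0.8, "tz": 0, "turn": 0},
  {"tx": 0, "ty": 0.8, "tz": 0, "turn": 0},
  {"tx": 0, "ty": 0.8, "tz": 0, "turn": 0},
  {"tx": 0, "ty": 0.8, "tz": 0, "turn": 0},
  {"tx": 0, "ty": 0.8, "tz": 0, "turn": 0},
  {"tx": 0, "ty": 0, "tz": 0, "turn": 0},
])

```text
time: 6.63
tool_pos: [0.5706, 0.0648, 0.2994]
ee_rot: [-0.001, 0.804, 0.594, 0.001]
ft_force: [0.4, 0.5, -0.0]
grip_width: 0.682
```

Run:
```python
from h import *
s=bot.observe(); print({k:np.round(v,3).tolist() for k,v in s.items()})
d=bot.get_image("wrist"); crop(d["img"],0,0,640,400,1.25,"w4.png")
```

```text
{'time': 6.633, 'joints': [0.213, 0.334, -0.531, 1.626, 0.175, 1.228, -0.65], 'joint_vel': [0.036, -0.005, 0.042, 0.0, 0.011, 0.006, 0.062], 'effort': [2.073, -50.032, -2.663, -30.127, 0.476, 0.052, -0.588], 'tool_pos': [0.571, 0.065, 0.299], 'ee_rot': [-0.001, 0.804, 0.594, 0.001], 'ft_force': [0.38, 0.513, -0.016], 'ft_torque': [0.009, -0.047, 0.004], 'grip_width': 0.682}
```

View pics/w4.png

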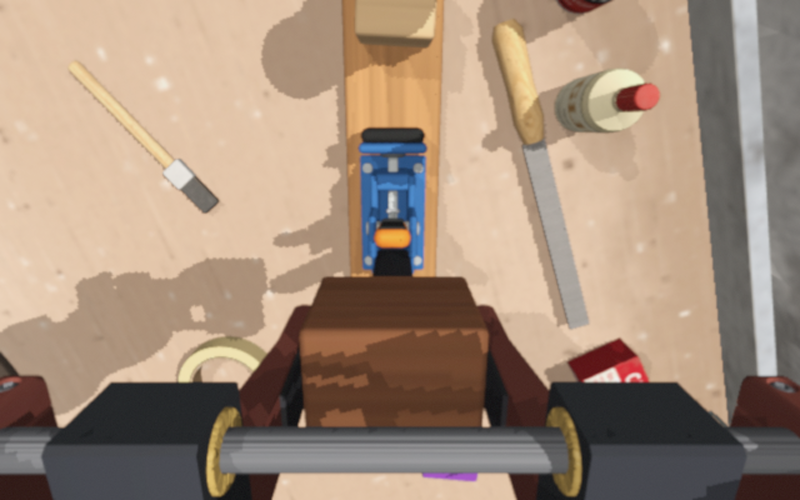

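Run:
```python
from h import *
s=bot.observe(); d=bot.get_image("wrist"); crop(d["img"],260,0,120,230,3.4,"w4c.png")
```

```text
(no output)
```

View pics/w4c.png

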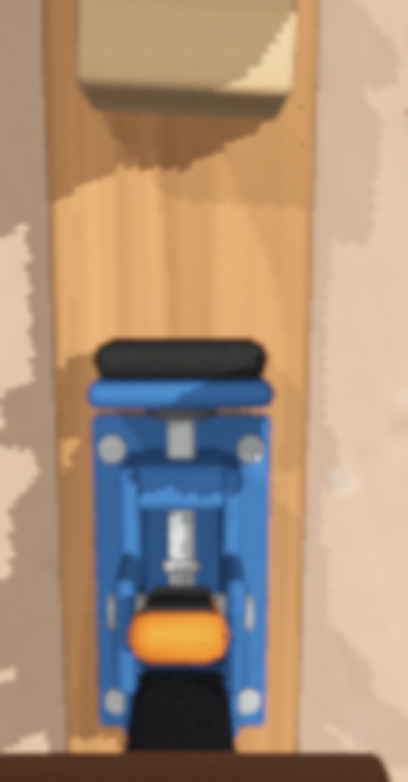

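Run:
```python
from h import *
s=bot.observe(); d=bot.get_image("wrist")
f=lambda l:np.array(l,float)/3.4+[260,0]
b=unproj(d,f([(47,100),(66,700),(315,100),(301,700)]),.018,s)
vs=[b[0]-b[1],b[2]-b[3]]; print([np.degrees(np.arctan2(v[1],v[0])).round(2) for v in vs])
yaw=np.mean([np.arctan2(v[1],v[0]) for v in vs]); c=b.mean(0); ex=np.array([np.cos(yaw),np.sin(yaw)]); ey=np.array([-ex[1],ex[0]])
print(np.degrees(yaw), [(b@np.r_[ey,0]).round(4)])
off=c[:2]@ey
def cl(l,z): 
    p=unproj(d,f(l),z,s)[:,:2]; return np.c_[p@ex,p@ey-off].round(4)
print("light top",cl([(80,90),(293,95)],.068)); print("light bot",cl([(100,112),(275,117)],.018))
print("cush",cl([(97,343),(265,343)],.062)); print("grip top front",cl([(137,675),(228,675)],.19))
print("trig top", cl([(180,612),(180,640),(180,665)],.183))
print("ex",ex,"ey*off",ey*off)
# stop position from top cam
d=bot.get_image("top")
P=unproj(d,np.array([(154,147),(137,213),(438,222),(424,296)])/2.9+[200,110],.018)[:,:2]
print("base ends",(P@ex).round(4),(P@ey-off).round(4))
crop(d["img"],235,150,130,70,6,"t4.png")
```

```text
[np.float64(72.68), np.float64(73.08)]
72.88015318617283 [array([-0.484 , -0.4833, -0.5677, -0.5685])]
light top [[ 0.3644  0.0275]
 [ 0.363  -0.031 ]]
light bot [[ 0.3656  0.0254]
 [ 0.364  -0.0295]]
cush [[ 0.2974  0.025 ]
 [ 0.2973 -0.0248]]
grip top front [[ 0.2339  0.0091]
 [ 0.2339 -0.0102]]
trig top [[ 0.2459 -0.    ]
 [ 0.2397  0.    ]
 [ 0.234   0.    ]]
ex [0.29437139 0.9556911 ] ey*off [ 0.50257153 -0.15480177]
base ends [0.4355 0.432  0.0756 0.0682] [-0.0408  0.0431 -0.0441  0.0473]
```

View pics/t4.png

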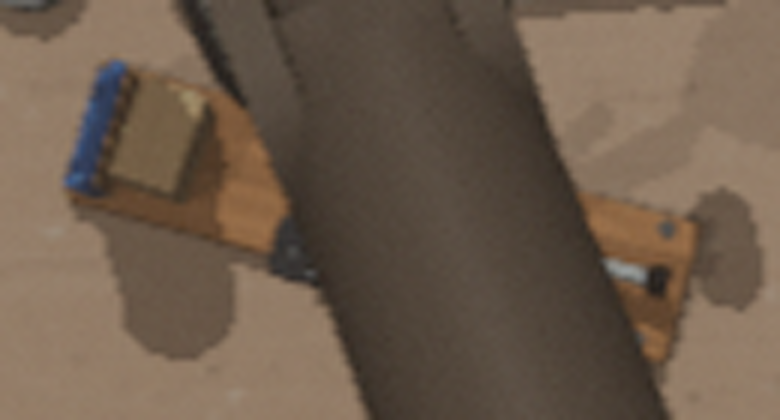

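step_arm([
  {"tx": 0.3, "ty": 0.98, "tz": 0, "turn": 0},
  {"tx": 0.3, "ty": 0.98, "tz": 0, "turn": 0},
  {"tx": 0.3, "ty": 0.98, "tz": 0, "turn": 0},
  {"tx": 0.29, "ty": 0.97, "tz": 0, "turn": 0},
  {"tx": 0, "ty": 0, "tz": -0.5, "turn": 0},
  {"tx": 0, "ty": 0, "tz": -1, "turn": 0},
  {"tx": 0, "ty": 0, "tz": -1, "turn": 0},
  {"tx": 0, "ty": 0, "tz": -1, "turn": 0},
  {"tx": 0, "ty": 0, "tz": -1, "turn": 0},
  {"tx": 0, "ty": 0, "tz": -1, "turn": 0},
  {"tx": 0, "ty": 0, "tz": -0.5, "turn": 0},
  {"tx": 0, "ty": 0, "tz": 0, "turn": 0},
  {"tx": 0, "ty": 0, "tz": 0, "turn": 0},
])

```text
time: 7.92
tool_pos: [0.6013, 0.1557, 0.1492]
ee_rot: [-0.0, 0.807, 0.591, -0.0]
ft_force: [1.5, -0.6, 0.0]
grip_width: 0.68
```

Run:
```python
from h import *
s=bot.observe(); print({k:np.round(v,3).tolist() for k,v in s.items()})
d=bot.get_image("wrist"); crop(d["img"],0,0,640,400,1.25,"w5.png")
d=bot.get_image("scene"); crop(d["img"],190,130,200,150,4,"s5.png")
```

```text
{'time': 7.917, 'joints': [0.025, 0.554, -0.503, 1.682, 0.309, 0.987, -0.892], 'joint_vel': [-0.003, -0.029, -0.014, -0.029, -0.002, 0.004, 0.0], 'effort': [0.16, -60.144, -6.764, -24.553, 0.029, -0.104, -0.04], 'tool_pos': [0.601, 0.156, 0.149], 'ee_rot': [-0.0, 0.807, 0.591, -0.0], 'ft_force': [1.546, -0.571, 0.042], 'ft_torque': [-0.077, -0.039, 0.034], 'grip_width': 0.68}
```

View pics/w5.png

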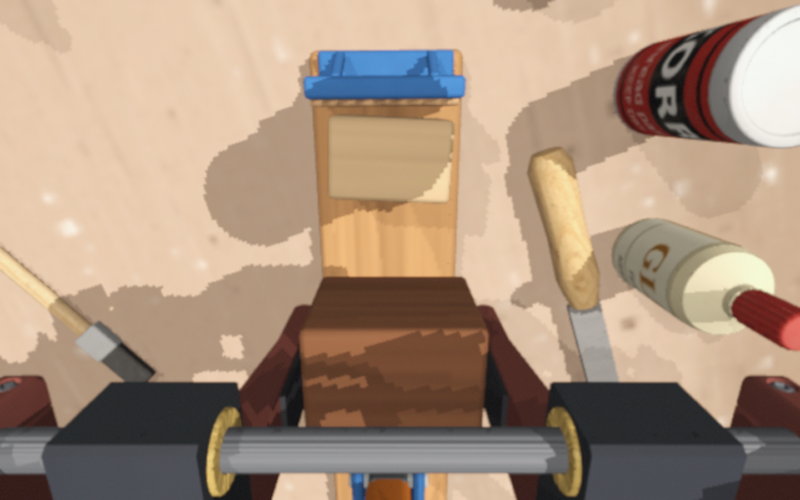

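View pics/s5.png

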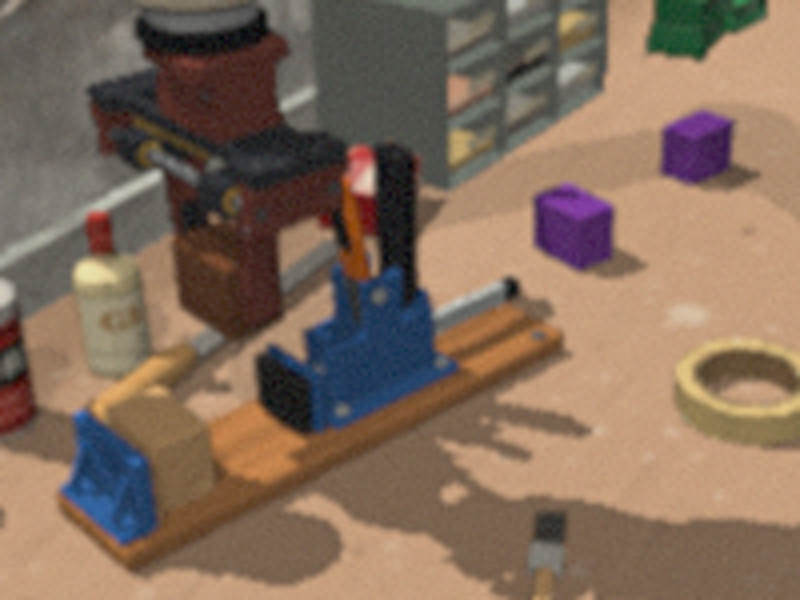

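Run:
```python
from h import *
s=bot.observe(); d=bot.get_image("wrist")
f=lambda l:np.array(l,float)/1.25
b=unproj(d,f([(312,120),(321,270),(462,120),(456,270)]),.018,s)
vs=[b[0]-b[1],b[2]-b[3]]; print([np.degrees(np.arctan2(v[1],v[0])).round(2) for v in vs])
yaw=np.radians(72.9); ex=np.array([np.cos(yaw),np.sin(yaw)]); ey=np.array([-ex[1],ex[0]])
print((b[:,:2]@ey).round(4), "old off -.5259; tcp", s["tool_pos"][:2]@ex, s["tool_pos"][:2]@ey)
def cl(l,z): 
    p=unproj(d,f(l),z,s)[:,:2]; return np.c_[p@ex,p@ey].round(4)
print("light top near",cl([(329,196),(449,202)],.068),"far",cl([(331,117),(452,122)],.068))
print("stop top front",cl([(305,98),(464,98)],.07))
```

```text
[np.float64(72.91), np.float64(72.8)]
[-0.4822 -0.4822 -0.5691 -0.5689] old off -.5259; tcp 0.3266220618614141 -0.5295504931916465
light top near [[ 0.3705 -0.497 ]
 [ 0.367  -0.5567]] far [[ 0.408  -0.4999]
 [ 0.4053 -0.557 ]]
stop top front [[ 0.4164 -0.4886]
 [ 0.4159 -0.5619]]
```

step_arm([
  {"tx": -0.08, "ty": 0.28, "tz": 0, "turn": 0},
  {"tx": 0, "ty": 0, "tz": -1, "turn": 0},
  {"tx": 0, "ty": 0, "tz": -1, "turn": 0},
  {"tx": 0, "ty": 0, "tz": -0.8, "turn": 0},
  {"tx": 0, "ty": 0, "tz": -0.5, "turn": 0},
  {"tx": 0, "ty": 0, "tz": 0, "turn": 0},
  {"tx": 0, "ty": 0, "tz": 0, "turn": 0},
  {"tx": 0, "ty": 0, "tz": 0, "turn": 0},
])

```text
time: 8.73
tool_pos: [0.6, 0.1641, 0.0681]
ee_rot: [0.0, 0.806, 0.592, 0.001]
ft_force: [0.1, 0.3, -1.2]
grip_width: 0.684
```

Run:
```python
from h import *
s=bot.observe(); print({k:np.round(v,3).tolist() for k,v in s.items()})
yaw=np.radians(72.9); ex=np.array([np.cos(yaw),np.sin(yaw)]); ey=np.array([-ex[1],ex[0]])
print(s["tool_pos"][:2]@ex, s["tool_pos"][:2]@ey)
d=bot.get_image("scene"); crop(d["img"],190,130,200,150,4,"s6.png")
```

```text
{'time': 8.733, 'joints': [-0.017, 0.65, -0.464, 1.738, 0.372, 0.84, -0.955], 'joint_vel': [0.004, -0.01, -0.004, -0.001, 0.002, 0.0, -0.001], 'effort': [-0.034, -64.319, -7.4, -22.114, -0.026, -0.025, -0.006], 'tool_pos': [0.6, 0.164, 0.068], 'ee_rot': [0.0, 0.806, 0.592, 0.001], 'ft_force': [0.101, 0.306, -1.217], 'ft_torque': [-0.055, -0.025, 0.017], 'grip_width': 0.684}
0.33326664209373924 -0.525231079296618
```

View pics/s6.png

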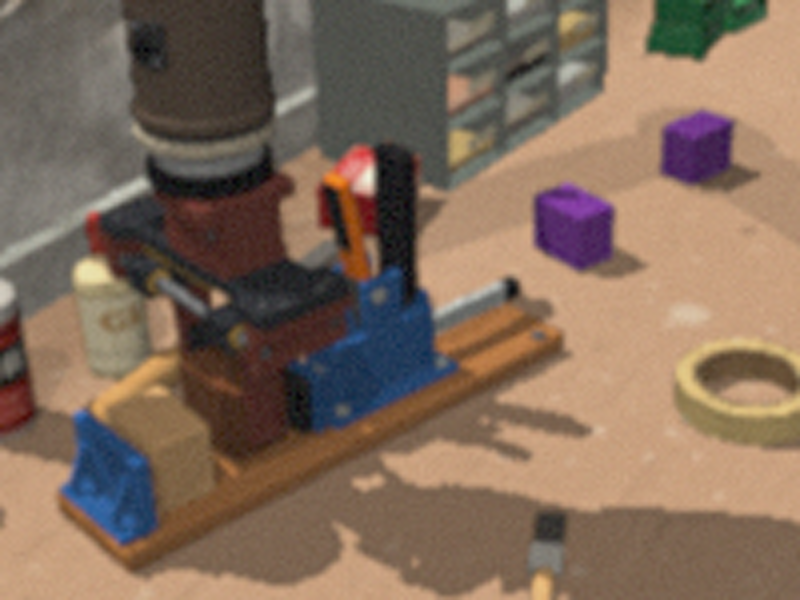

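Run:
```python
from h import *
s=bot.observe()
yaw=np.radians(72.9); ex=np.array([np.cos(yaw),np.sin(yaw)]); ey=np.array([-ex[1],ex[0]])
d=bot.get_image("top")
for p,z in (((266,45),.15),((270,65),.1)):
  P=unproj(d,np.array([p])/2.9+[200,110],z)[0,:2]; print(P,P@ex-.3333,P@ey+.5252)
d=bot.get_image("wrist"); crop(d["img"],0,0,640,400,1.25,"w6.png")
```

```text
[0.75518922 0.09854676] -0.01705361319962395 -0.16762785545623893
[0.74579223 0.09842179] -0.019936148713709023 -0.15868303327537847
```

View pics/w6.png

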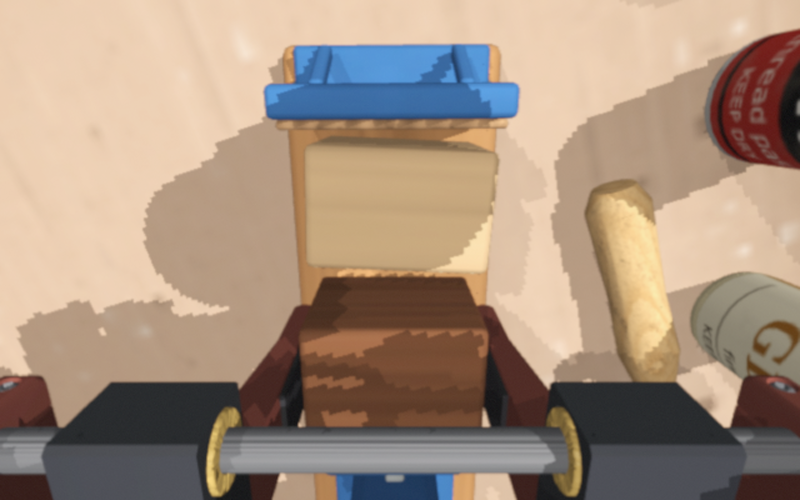

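Aligned over the gap; light block just ahead of the held dark block, no contact. Lower the last 12 mm and release.

step_arm([
  {"tx": 0, "ty": 0, "tz": -0.25, "turn": 0},
  {"tx": 0, "ty": 0, "tz": -0.22, "turn": 0},
  {"tx": 0, "ty": 0, "tz": 0, "turn": 0},
  {"tx": 0, "ty": 0, "tz": 0, "turn": 0},
  {"tx": 0, "ty": 0, "tz": 0, "turn": 0},
  {"tx": 0, "ty": 0, "tz": 0, "turn": 0},
])

```text
time: 9.38
tool_pos: [0.5991, 0.1634, 0.0547]
ee_rot: [-0.0, 0.806, 0.592, -0.0]
ft_force: [-0.6, -0.5, 0.0]
grip_width: 0.683
```

step_arm([
  {"tx": 0, "ty": 0, "tz": -0.05, "turn": 0},
  {"tx": 0, "ty": 0, "tz": 0, "turn": 0},
  {"tx": 0, "ty": 0, "tz": 0, "turn": 0},
])

```text
time: 9.63
tool_pos: [0.5991, 0.1634, 0.0546]
ee_rot: [0.0, 0.806, 0.592, -0.0]
ft_force: [-3.4, -1.9, 10.1]
grip_width: 0.681
```

step_arm([
  {"tx": 0, "ty": 0, "tz": 0, "turn": 0},
  {"tx": 0, "ty": 0, "tz": 0, "turn": 0},
  {"tx": 0, "ty": 0, "tz": 0, "turn": 0},
  {"tx": 0, "ty": 0, "tz": 0, "turn": 0},
  {"tx": 0, "ty": 0, "tz": 0, "turn": 0},
  {"tx": 0, "ty": 0, "tz": 0, "turn": 0},
  {"tx": 0, "ty": 0, "tz": 0, "turn": 0},
  {"tx": 0, "ty": 0, "tz": 0.3, "turn": 0},
  {"tx": 0, "ty": 0, "tz": 0.7, "turn": 0},
  {"tx": 0, "ty": 0, "tz": 1, "turn": 0},
  {"tx": 0, "ty": 0, "tz": 1, "turn": 0},
  {"tx": 0, "ty": 0, "tz": 1, "turn": 0},
  {"tx": 0, "ty": 0, "tz": 1, "turn": 0},
  {"tx": 0, "ty": 0, "tz": 1, "turn": 0},
  {"tx": 0, "ty": 0, "tz": 1, "turn": 0},
  {"tx": 0, "ty": 0, "tz": 1, "turn": 0},
  {"tx": 0, "ty": 0, "tz": 0, "turn": 0},
], claw=1)

```text
time: 11.05
tool_pos: [0.601, 0.1646, 0.2598]
ee_rot: [0.001, 0.806, 0.592, 0.004]
ft_force: [0.1, 0.8, 0.6]
grip_width: 1.002
```

Run:
```python
from h import *
s=bot.observe(); print({k:np.round(v,3).tolist() for k,v in s.items()})
d=bot.get_image("wrist"); crop(d["img"],0,0,640,400,1.25,"w7.png")
d=bot.get_image("scene"); crop(d["img"],190,130,200,150,4,"s7.png")
```

```text
{'time': 11.05, 'joints': [0.038, 0.449, -0.538, 1.565, 0.244, 1.186, -0.852], 'joint_vel': [-0.006, 0.037, 0.012, 0.065, 0.02, -0.073, -0.019], 'effort': [1.056, -55.433, -5.356, -27.189, -0.163, 0.901, 0.186], 'tool_pos': [0.601, 0.165, 0.26], 'ee_rot': [0.001, 0.806, 0.592, 0.004], 'ft_force': [0.071, 0.782, 0.553], 'ft_torque': [-0.004, -0.123, -0.0], 'grip_width': 1.002}
```

View pics/w7.png

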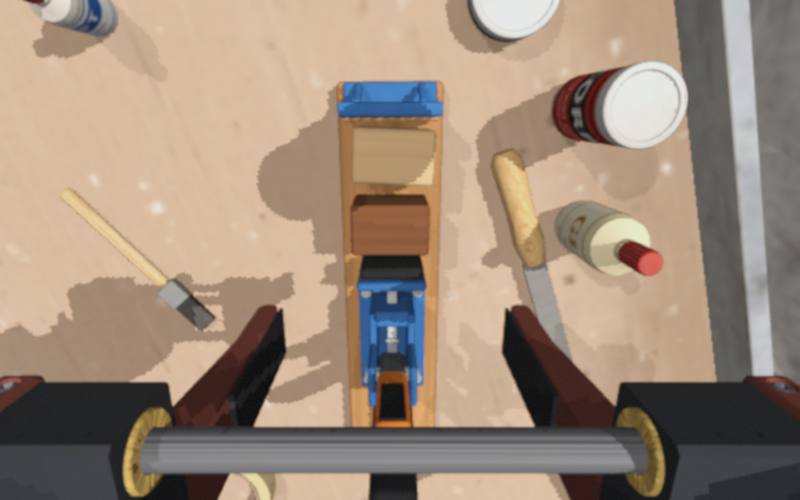

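View pics/s7.png

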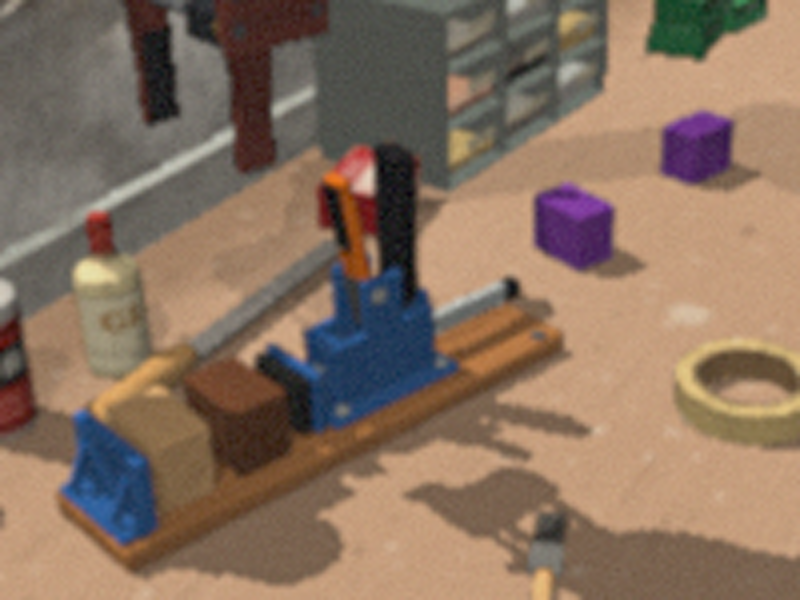

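step_arm([
  {"tx": 0, "ty": 0, "tz": 0.9, "turn": 1},
  {"tx": 0, "ty": 0, "tz": 0.9, "turn": 1},
  {"tx": 0, "ty": 0, "tz": 0.9, "turn": 1},
  {"tx": -0.1, "ty": -0.33, "tz": 0, "turn": 1},
  {"tx": -0.1, "ty": -0.33, "tz": 0, "turn": 1},
  {"tx": -0.1, "ty": -0.33, "tz": 0, "turn": 1},
  {"tx": -0.1, "ty": -0.33, "tz": 0, "turn": 1},
  {"tx": -0.1, "ty": -0.33, "tz": 0, "turn": 1},
  {"tx": -0.1, "ty": -0.33, "tz": 0, "turn": 1},
  {"tx": -0.1, "ty": -0.33, "tz": 0, "turn": 1},
  {"tx": -0.1, "ty": -0.33, "tz": 0, "turn": 1},
  {"tx": -0.1, "ty": -0.33, "tz": 0, "turn": 1},
  {"tx": -0.1, "ty": -0.33, "tz": 0, "turn": 1},
  {"tx": -0.1, "ty": -0.33, "tz": 0, "turn": 1},
  {"tx": -0.1, "ty": -0.33, "tz": 0, "turn": 1},
  {"tx": -0.1, "ty": -0.33, "tz": 0, "turn": 1},
  {"tx": -0.12, "ty": -0.33, "tz": 0, "turn": 1},
  {"tx": -0.12, "ty": -0.33, "tz": 0, "turn": 1},
  {"tx": 0, "ty": 0, "tz": 0, "turn": 0},
  {"tx": 0, "ty": 0, "tz": 0, "turn": 0},
])

```text
time: 12.82
tool_pos: [0.5603, 0.0392, 0.3202]
ee_rot: [-0.001, 0.154, 0.988, -0.0]
ft_force: [0.3, -0.8, 0.1]
grip_width: 0.998
```

Run:
```python
from h import *
s=bot.observe(); print({k:np.round(v,3).tolist() for k,v in s.items()})
d=bot.get_image("wrist"); crop(d["img"],0,0,640,400,1.25,"w8.png")
```

```text
{'time': 12.817, 'joints': [0.497, 0.369, -0.863, 1.609, 0.288, 1.299, 0.852], 'joint_vel': [-0.022, -0.002, -0.004, -0.01, -0.006, -0.001, -0.024], 'effort': [0.82, -47.189, -8.067, -29.479, 0.077, 0.129, 0.572], 'tool_pos': [0.56, 0.039, 0.32], 'ee_rot': [-0.001, 0.154, 0.988, -0.0], 'ft_force': [0.307, -0.754, 0.095], 'ft_torque': [0.049, -0.176, -0.09], 'grip_width': 0.998}
```

View pics/w8.png

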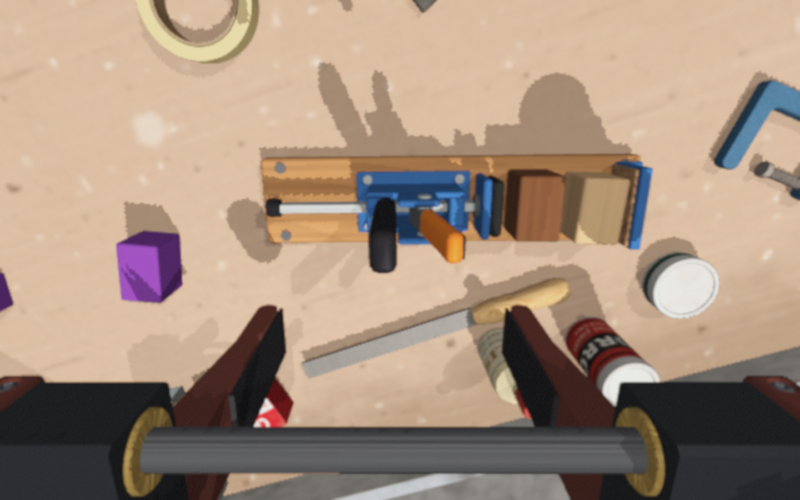

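Run:
```python
from h import *
s=bot.observe(); d=bot.get_image("wrist"); 
yaw=np.radians(72.9); ex=np.array([np.cos(yaw),np.sin(yaw)]); ey=np.array([-ex[1],ex[0]])
def cl(l,z): 
    p=unproj(d,np.array(l,float)/1.25,z,s)[:,:2]; return np.c_[p@ex,p@ey+.5254].round(4)
print("tcp",s["tool_pos"][:2]@ex, s["tool_pos"][:2]@ey+.5254)
print("base L",cl([(262,157),(268,242)],.018),"R",cl([(638,155)],.018))
print("grip top",cl([(370,268),(397,268),(383,272),(383,232)],.19))
print("trig top",cl([(465,258),(450,262)],.183))
print("dark top",cl([(510,170),(563,172),(562,241),(512,240)],.068))
print("light",cl([(568,173),(629,176),(627,243),(578,242)],.068))
crop(d["img"],200,110,330,110,2.4,"w8c.png")
```

```text
tcp 0.20278756419889185 0.0014364006182888689
base L [[ 0.0761  0.0452]
 [ 0.0738 -0.0403]] R [[0.4387 0.0435]]
grip top [[ 0.1876 -0.0085]
 [ 0.2048 -0.0087]
 [ 0.1959 -0.0113]
 [ 0.1963  0.015 ]]
trig top [[ 0.2489 -0.0047]
 [ 0.2393 -0.0074]]
dark top [[ 0.3036  0.0368]
 [ 0.3495  0.0346]
 [ 0.3552 -0.0275]
 [ 0.3098 -0.0261]]
light [[ 0.354   0.0337]
 [ 0.407   0.0306]
 [ 0.4143 -0.03  ]
 [ 0.3698 -0.0286]]
```

View pics/w8c.png

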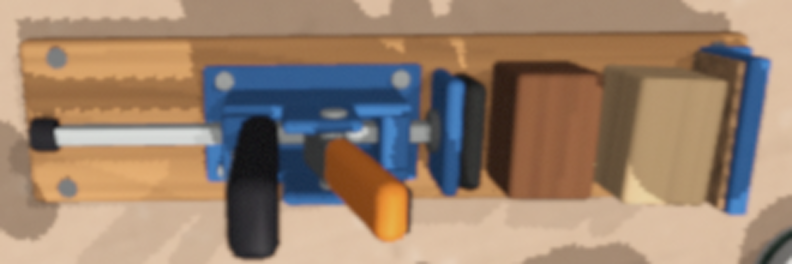

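step_arm([
  {"tx": 0.16, "ty": 0.34, "tz": -0.5, "turn": 0},
  {"tx": 0, "ty": 0, "tz": -1, "turn": 0},
  {"tx": 0, "ty": 0, "tz": -1, "turn": 0},
  {"tx": 0, "ty": 0, "tz": -0.5, "turn": 0},
  {"tx": 0, "ty": 0, "tz": 0, "turn": 0},
  {"tx": 0, "ty": 0, "tz": 0, "turn": 0},
])

```text
time: 13.42
tool_pos: [0.5646, 0.0487, 0.2462]
ee_rot: [-0.0, 0.152, 0.988, 0.0]
ft_force: [0.1, 0.1, 0.3]
grip_width: 1.002
```

Run:
```python
from h import *
s=bot.observe(); d=bot.get_image("wrist"); crop(d["img"],0,0,640,400,1.25,"w9.png")
yaw=np.radians(72.9); ex=np.array([np.cos(yaw),np.sin(yaw)]); ey=np.array([-ex[1],ex[0]])
print("tcp",s["tool_pos"],s["tool_pos"][:2]@ex, s["tool_pos"][:2]@ey+.5254,2*np.degrees(np.arctan2(s["ee_rot"][2],s["ee_rot"][1])))
```

```text
tcp [0.5646373  0.04867745 0.24618824] 0.21255170648052027 3.674745631754295e-05 162.53755140661949
```

View pics/w9.png

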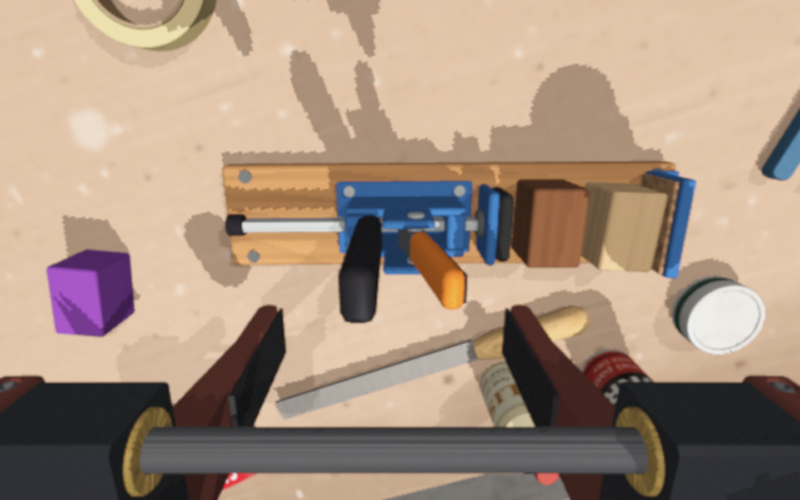

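step_arm([
  {"tx": 0, "ty": 0, "tz": -0.6, "turn": 0},
  {"tx": 0, "ty": 0, "tz": -0.8, "turn": 0},
  {"tx": 0, "ty": 0, "tz": -0.8, "turn": 0},
  {"tx": 0, "ty": 0, "tz": -0.8, "turn": 0},
  {"tx": 0, "ty": 0, "tz": 0, "turn": 0},
  {"tx": 0, "ty": 0, "tz": 0, "turn": 0},
  {"tx": 0, "ty": 0, "tz": 0, "turn": 0},
])

```text
time: 14.05
tool_pos: [0.5657, 0.0486, 0.173]
ee_rot: [0.001, 0.152, 0.988, 0.0]
ft_force: [0.4, -0.5, 0.8]
grip_width: 1.0
```

```bash
cat > look.py <<'E'
from h import *
import sys
s=bot.observe(); d=bot.get_image("wrist"); crop(d["img"],0,0,640,400,1.25,sys.argv[1]+"w.png")
d=bot.get_image("scene"); crop(d["img"],190,130,200,150,4,sys.argv[1]+"s.png")
yaw=np.radians(72.9); ex=np.array([np.cos(yaw),np.sin(yaw)]); ey=np.array([-ex[1],ex[0]])
print("tcp",s["tool_pos"].round(4) if hasattr(s["tool_pos"],"round") else s["tool_pos"],"clamp x",s["tool_pos"][:2]@ex-.248, "y",s["tool_pos"][:2]@ey+.5254)
E
python3 look.py a
```

```text
tcp [0.5657 0.0486 0.173 ] clamp x -0.0351771503109411 y -0.001010910286480593
```

View pics/aw.png

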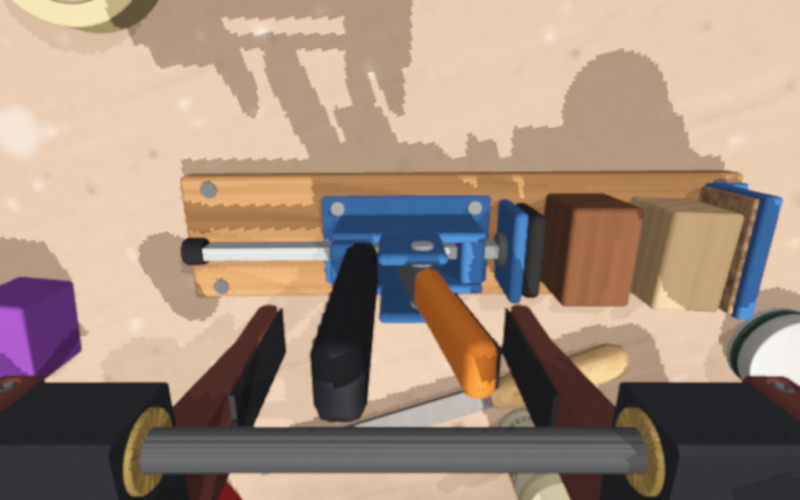

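View pics/as.png

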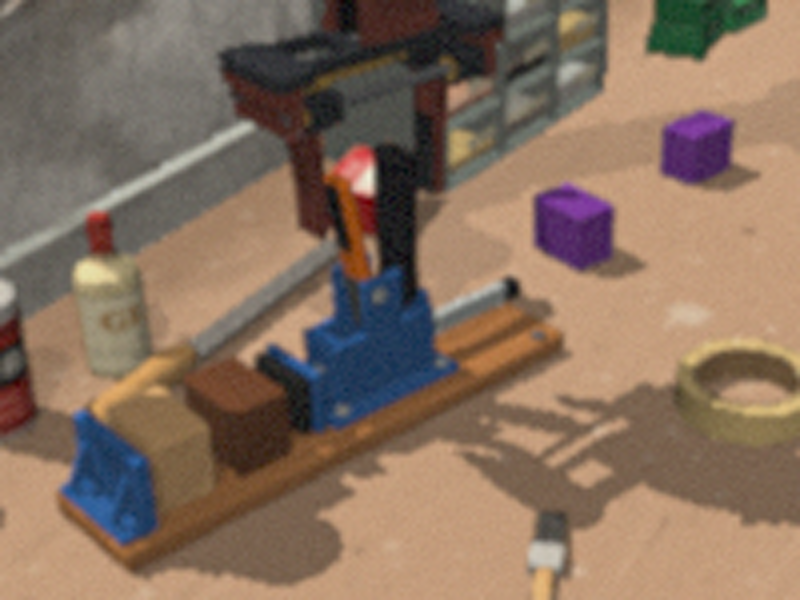

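step_arm([
  {"tx": -0.03, "ty": -0.1, "tz": 0, "turn": 0},
  {"tx": -0.03, "ty": -0.1, "tz": 0, "turn": 0},
  {"tx": -0.03, "ty": -0.1, "tz": 0, "turn": 0},
  {"tx": 0, "ty": 0, "tz": 0, "turn": 0},
  {"tx": 0, "ty": 0, "tz": 0, "turn": 0},
  {"tx": 0, "ty": 0, "tz": 0, "turn": 0},
  {"tx": 0, "ty": 0, "tz": 0, "turn": 0},
  {"tx": 0, "ty": 0, "tz": 0, "turn": 0},
  {"tx": 0, "ty": 0, "tz": 0, "turn": 0},
  {"tx": 0, "ty": 0, "tz": 0, "turn": 0},
], claw=0.38, squeeze=20)

```text
time: 14.98
tool_pos: [0.5633, 0.041, 0.1732]
ee_rot: [0.001, 0.152, 0.988, 0.0]
ft_force: [-2.7, -1.9, 12.8]
grip_width: 0.427
```

```bash
python3 look.py b
```

```text
tcp [0.5633 0.041  0.1732] clamp x -0.04320792269299489 y -0.0009492132462135539
```

View pics/bw.png

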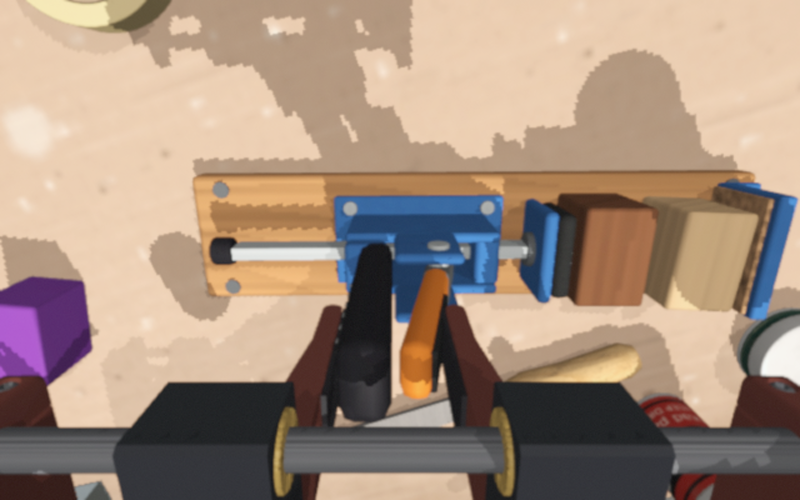

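step_arm([
  {"tx": 0, "ty": 0, "tz": 0, "turn": 0},
  {"tx": 0, "ty": 0, "tz": 0, "turn": 0},
  {"tx": 0, "ty": 0, "tz": 0, "turn": 0},
  {"tx": 0, "ty": 0, "tz": 0, "turn": 0},
  {"tx": 0, "ty": 0, "tz": 0, "turn": 0},
  {"tx": 0, "ty": 0, "tz": 0, "turn": 0},
  {"tx": 0, "ty": 0, "tz": 0, "turn": 0},
  {"tx": 0, "ty": 0, "tz": 0, "turn": 0},
], claw=1)

```text
time: 15.75
tool_pos: [0.5618, 0.04, 0.1705]
ee_rot: [-0.001, 0.152, 0.988, -0.0]
ft_force: [0.6, 1.2, 0.0]
grip_width: 0.981
```

step_arm([
  {"tx": 0, "ty": 0, "tz": 0, "turn": 0},
  {"tx": 0, "ty": 0, "tz": 0, "turn": 0},
  {"tx": 0, "ty": 0, "tz": 0, "turn": 0},
  {"tx": 0, "ty": 0, "tz": 0, "turn": 0},
  {"tx": 0, "ty": 0, "tz": 0, "turn": 0},
  {"tx": 0, "ty": 0, "tz": 0, "turn": 0},
  {"tx": 0, "ty": 0, "tz": 0, "turn": 0},
  {"tx": 0, "ty": 0, "tz": 0, "turn": 0},
  {"tx": 0, "ty": 0, "tz": 0, "turn": 0},
], claw=0.38)

```text
time: 16.5
tool_pos: [0.5626, 0.0412, 0.1724]
ee_rot: [0.0, 0.152, 0.988, 0.0]
ft_force: [-2.7, 1.3, 11.5]
grip_width: 0.425
```

```bash
python3 look.py c
```

```text
tcp [0.5626 0.0412 0.1724] clamp x -0.043153707330334745 y -0.0001905451417467674
```

View pics/cw.png

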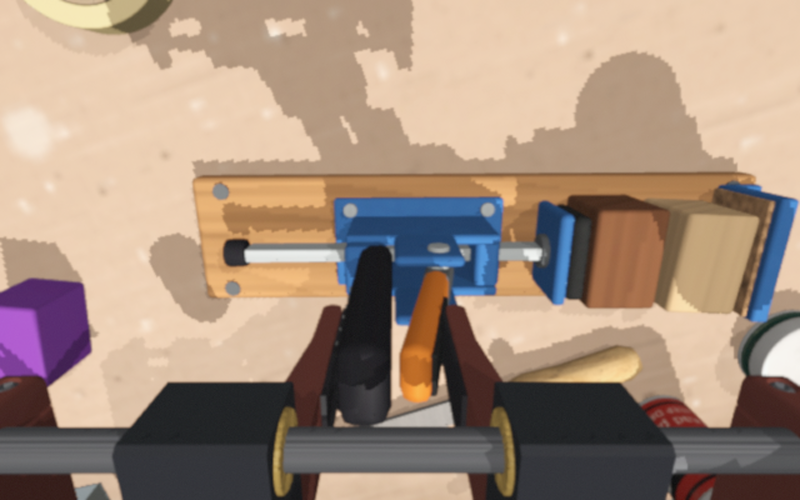

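step_arm([
  {"tx": 0, "ty": 0, "tz": 0, "turn": 0},
  {"tx": 0, "ty": 0, "tz": 0, "turn": 0},
  {"tx": 0, "ty": 0, "tz": 0, "turn": 0},
  {"tx": 0, "ty": 0, "tz": 0, "turn": 0},
  {"tx": 0, "ty": 0, "tz": 0, "turn": 0},
  {"tx": 0, "ty": 0, "tz": 0, "turn": 0},
  {"tx": 0, "ty": 0, "tz": 0, "turn": 0},
  {"tx": 0, "ty": 0, "tz": 0, "turn": 0},
  {"tx": 0, "ty": 0, "tz": 0, "turn": 0},
], claw=1)

```text
time: 17.35
tool_pos: [0.5621, 0.0401, 0.1707]
ee_rot: [-0.0, 0.152, 0.988, -0.0]
ft_force: [0.0, 1.2, -1.0]
grip_width: 0.996
```

step_arm([
  {"tx": 0, "ty": 0, "tz": 0, "turn": 0},
  {"tx": 0, "ty": 0, "tz": 0, "turn": 0},
  {"tx": 0, "ty": 0, "tz": 0, "turn": 0},
  {"tx": 0, "ty": 0, "tz": 0, "turn": 0},
  {"tx": 0, "ty": 0, "tz": 0, "turn": 0},
  {"tx": 0, "ty": 0, "tz": 0, "turn": 0},
  {"tx": 0, "ty": 0, "tz": 0, "turn": 0},
  {"tx": 0, "ty": 0, "tz": 0, "turn": 0},
  {"tx": 0, "ty": 0, "tz": 0, "turn": 0},
], claw=0.38)

```text
time: 18.1
tool_pos: [0.5628, 0.0411, 0.1726]
ee_rot: [0.001, 0.152, 0.988, 0.0]
ft_force: [-3.1, 1.0, 10.9]
grip_width: 0.426
```

```bash
python3 look.py d
```

```text
tcp [0.5628 0.0411 0.1726] clamp x -0.04320328248145522 y -0.0004217251819313983
```

View pics/dw.png

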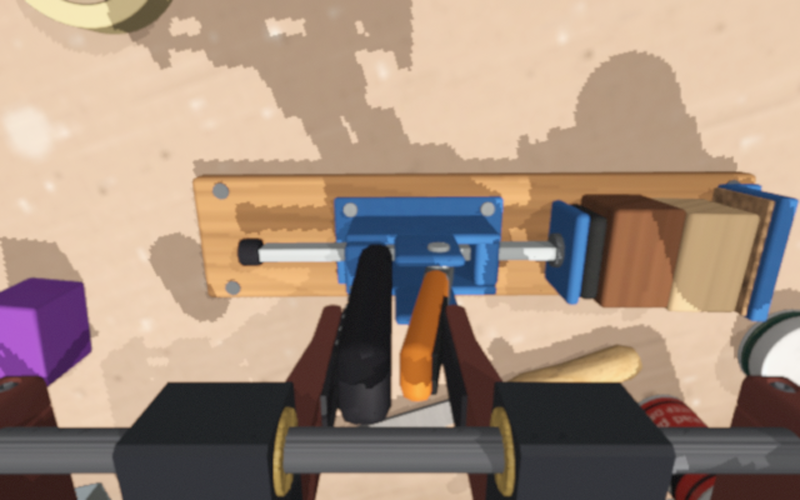

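Jaw now pushes the dark block up to the light block (gap closed near x=670–680). Next strokes.

step_arm([
  {"tx": 0, "ty": 0, "tz": 0, "turn": 0},
  {"tx": 0, "ty": 0, "tz": 0, "turn": 0},
  {"tx": 0, "ty": 0, "tz": 0, "turn": 0},
  {"tx": 0, "ty": 0, "tz": 0, "turn": 0},
  {"tx": 0, "ty": 0, "tz": 0, "turn": 0},
  {"tx": 0, "ty": 0, "tz": 0, "turn": 0},
  {"tx": 0, "ty": 0, "tz": 0, "turn": 0},
  {"tx": 0, "ty": 0, "tz": 0, "turn": 0},
  {"tx": 0, "ty": 0, "tz": 0, "turn": 0},
], claw=1)

```text
time: 18.95
tool_pos: [0.562, 0.0402, 0.1707]
ee_rot: [-0.001, 0.152, 0.988, -0.0]
ft_force: [0.9, 0.9, -0.6]
grip_width: 0.993
```

step_arm([
  {"tx": 0, "ty": 0, "tz": 0, "turn": 0},
  {"tx": 0, "ty": 0, "tz": 0, "turn": 0},
  {"tx": 0, "ty": 0, "tz": 0, "turn": 0},
  {"tx": 0, "ty": 0, "tz": 0, "turn": 0},
  {"tx": 0, "ty": 0, "tz": 0, "turn": 0},
  {"tx": 0, "ty": 0, "tz": 0, "turn": 0},
  {"tx": 0, "ty": 0, "tz": 0, "turn": 0},
  {"tx": 0, "ty": 0, "tz": 0, "turn": 0},
  {"tx": 0, "ty": 0, "tz": 0, "turn": 0},
], claw=0.38)

```text
time: 19.7
tool_pos: [0.5628, 0.0412, 0.1726]
ee_rot: [0.001, 0.152, 0.988, 0.0]
ft_force: [-4.5, 0.7, 11.7]
grip_width: 0.424
```

```bash
python3 look.py e
```

```text
tcp [0.5628 0.0412 0.1726] clamp x -0.043177025870993924 y -0.0003818612191713866
```

View pics/ew.png

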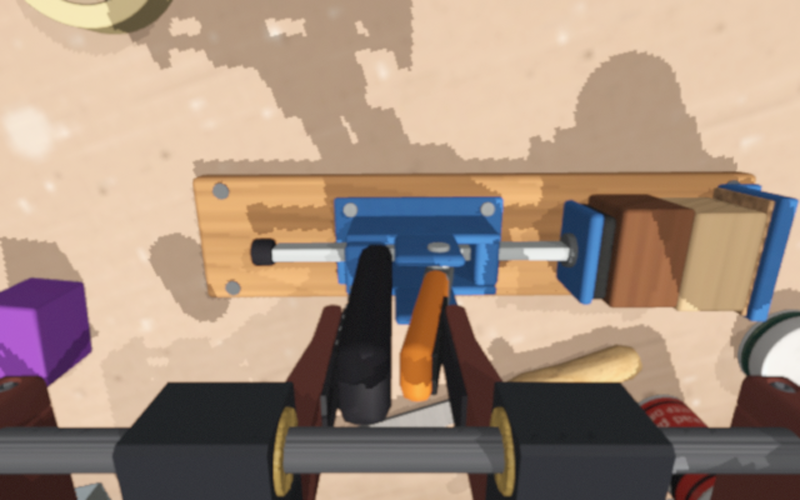

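step_arm([
  {"tx": 0, "ty": 0, "tz": 0, "turn": 0},
  {"tx": 0, "ty": 0, "tz": 0, "turn": 0},
  {"tx": 0, "ty": 0, "tz": 0, "turn": 0},
  {"tx": 0, "ty": 0, "tz": 0, "turn": 0},
  {"tx": 0, "ty": 0, "tz": 0, "turn": 0},
  {"tx": 0, "ty": 0, "tz": 0, "turn": 0},
  {"tx": 0, "ty": 0, "tz": 0, "turn": 0},
  {"tx": 0, "ty": 0, "tz": 0, "turn": 0},
  {"tx": 0, "ty": 0, "tz": 0, "turn": 0},
], claw=1)

```text
time: 20.55
tool_pos: [0.5621, 0.0402, 0.1707]
ee_rot: [-0.0, 0.152, 0.988, -0.0]
ft_force: [1.2, 1.0, -1.3]
grip_width: 0.997
```

step_arm([
  {"tx": 0, "ty": 0, "tz": 0, "turn": 0},
  {"tx": 0, "ty": 0, "tz": 0, "turn": 0},
  {"tx": 0, "ty": 0, "tz": 0, "turn": 0},
  {"tx": 0, "ty": 0, "tz": 0, "turn": 0},
  {"tx": 0, "ty": 0, "tz": 0, "turn": 0},
  {"tx": 0, "ty": 0, "tz": 0, "turn": 0},
  {"tx": 0, "ty": 0, "tz": 0, "turn": 0},
  {"tx": 0, "ty": 0, "tz": 0, "turn": 0},
  {"tx": 0, "ty": 0, "tz": 0, "turn": 0},
  {"tx": 0, "ty": 0, "tz": 0, "turn": 0},
], claw=0.38)

```text
time: 21.38
tool_pos: [0.5631, 0.0424, 0.1728]
ee_rot: [0.001, 0.151, 0.988, 0.001]
ft_force: [-2.7, 3.7, 10.5]
grip_width: 0.454
```

```bash
python3 look.py f
```

```text
tcp [0.5631 0.0424 0.1728] clamp x -0.04188862644395375 y -0.00033222806157517937
```

View pics/fw.png

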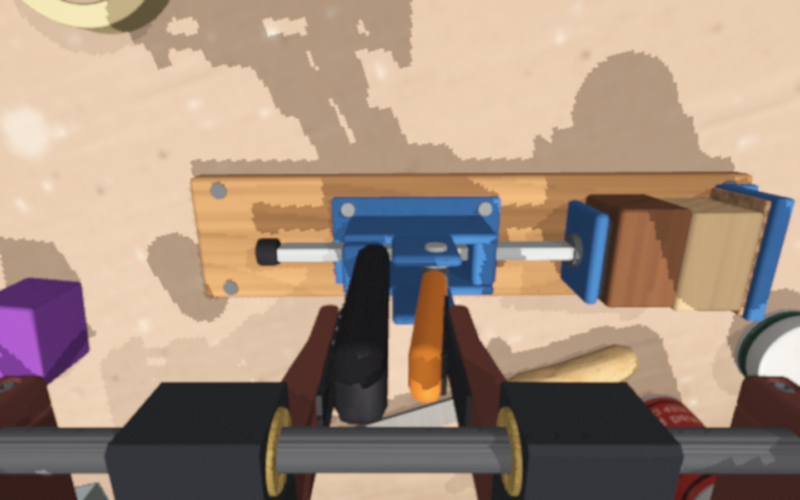

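Cushion is squashed and the trigger now stops part-way. One more stroke to confirm.

step_arm([
  {"tx": 0, "ty": 0, "tz": 0, "turn": 0},
  {"tx": 0, "ty": 0, "tz": 0, "turn": 0},
  {"tx": 0, "ty": 0, "tz": 0, "turn": 0},
  {"tx": 0, "ty": 0, "tz": 0, "turn": 0},
  {"tx": 0, "ty": 0, "tz": 0, "turn": 0},
  {"tx": 0, "ty": 0, "tz": 0, "turn": 0},
  {"tx": 0, "ty": 0, "tz": 0, "turn": 0},
  {"tx": 0, "ty": 0, "tz": 0, "turn": 0},
  {"tx": 0, "ty": 0, "tz": 0, "turn": 0},
], claw=1)

```text
time: 22.23
tool_pos: [0.5621, 0.0399, 0.1707]
ee_rot: [-0.0, 0.152, 0.988, -0.0]
ft_force: [0.5, 2.3, -1.2]
grip_width: 1.001
```

step_arm([
  {"tx": 0, "ty": 0, "tz": 0, "turn": 0},
  {"tx": 0, "ty": 0, "tz": 0, "turn": 0},
  {"tx": 0, "ty": 0, "tz": 0, "turn": 0},
  {"tx": 0, "ty": 0, "tz": 0, "turn": 0},
  {"tx": 0, "ty": 0, "tz": 0, "turn": 0},
  {"tx": 0, "ty": 0, "tz": 0, "turn": 0},
  {"tx": 0, "ty": 0, "tz": 0, "turn": 0},
  {"tx": 0, "ty": 0, "tz": 0, "turn": 0},
  {"tx": 0, "ty": 0, "tz": 0, "turn": 0},
  {"tx": 0, "ty": 0, "tz": 0, "turn": 0},
], claw=0.38)

```text
time: 23.07
tool_pos: [0.5634, 0.0431, 0.1728]
ee_rot: [0.001, 0.151, 0.989, 0.002]
ft_force: [-2.5, 5.6, 9.0]
grip_width: 0.472
```

step_arm([
  {"tx": 0, "ty": 0, "tz": 0, "turn": 0},
  {"tx": 0, "ty": 0, "tz": 0, "turn": 0},
  {"tx": 0, "ty": 0, "tz": 0, "turn": 0},
  {"tx": 0, "ty": 0, "tz": 0, "turn": 0},
  {"tx": 0, "ty": 0, "tz": 0, "turn": 0},
  {"tx": 0, "ty": 0, "tz": 0, "turn": 0},
  {"tx": 0, "ty": 0, "tz": 0, "turn": 0},
  {"tx": 0, "ty": 0, "tz": 0, "turn": 0},
  {"tx": 0, "ty": 0, "tz": 0, "turn": 0},
  {"tx": 0.06, "ty": 0.18, "tz": 0, "turn": 0},
  {"tx": 0, "ty": 0, "tz": 0, "turn": 0},
  {"tx": 0, "ty": 0, "tz": 0, "turn": 0},
], claw=1)

```text
time: 24.07
tool_pos: [0.564, 0.0452, 0.1712]
ee_rot: [0.0, 0.152, 0.988, -0.0]
ft_force: [-0.0, 0.1, -0.0]
grip_width: 0.999
```

```bash
python3 look.py g
```

```text
tcp [0.564  0.0452 0.1712] clamp x -0.038996906569942286 y -0.00037777758316448473
```

View pics/gw.png

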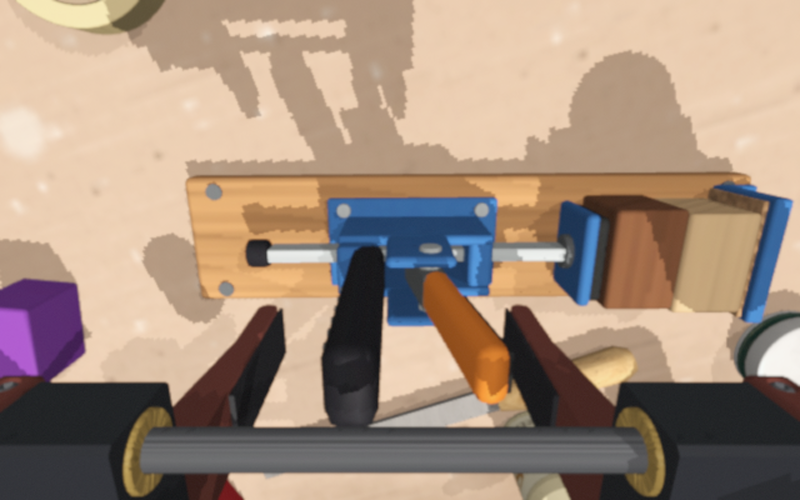

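The jaw seems to have backed off a little on release (cushion visible again at 600–608). Stroke again at 25 N and compare squeezed/released.

step_arm([
  {"tx": -0.05, "ty": -0.15, "tz": 0, "turn": 0},
  {"tx": 0, "ty": 0, "tz": 0, "turn": 0},
  {"tx": 0, "ty": 0, "tz": 0, "turn": 0},
  {"tx": 0, "ty": 0, "tz": 0, "turn": 0},
  {"tx": 0, "ty": 0, "tz": 0, "turn": 0},
  {"tx": 0, "ty": 0, "tz": 0, "turn": 0},
  {"tx": 0, "ty": 0, "tz": 0, "turn": 0},
  {"tx": 0, "ty": 0, "tz": 0, "turn": 0},
  {"tx": 0, "ty": 0, "tz": 0, "turn": 0},
  {"tx": 0, "ty": 0, "tz": 0, "turn": 0},
], claw=0.38, squeeze=25)

```text
time: 25.0
tool_pos: [0.5635, 0.0432, 0.173]
ee_rot: [0.001, 0.151, 0.988, 0.001]
ft_force: [-3.8, 3.0, 12.9]
grip_width: 0.469
```

```bash
python3 look.py h
```

```text
tcp [0.5635 0.0432 0.173 ] clamp x -0.04105341281711669 y -0.0004915463577596091
```

step_arm([
  {"tx": 0, "ty": 0, "tz": 0, "turn": 0},
  {"tx": 0, "ty": 0, "tz": 0, "turn": 0},
  {"tx": 0, "ty": 0, "tz": 0, "turn": 0},
  {"tx": 0, "ty": 0, "tz": 0, "turn": 0},
  {"tx": 0, "ty": 0, "tz": 0, "turn": 0},
  {"tx": 0, "ty": 0, "tz": 0, "turn": 0},
  {"tx": 0, "ty": 0, "tz": 0, "turn": 0},
  {"tx": 0, "ty": 0, "tz": 0, "turn": 0},
  {"tx": 0, "ty": 0, "tz": 0, "turn": 0},
  {"tx": 0, "ty": 0, "tz": 0, "turn": 0},
], claw=1)

```text
time: 25.93
tool_pos: [0.5625, 0.0408, 0.171]
ee_rot: [-0.0, 0.152, 0.988, -0.0]
ft_force: [0.3, -0.0, -0.2]
grip_width: 1.004
```

```bash
python3 look.py i; python3 -c "
import cv2,numpy as np
a=[cv2.resize(cv2.imread('pics/%sw.png'%c)[160:330,180:800],None,fx=1.25,fy=1.1) for c in 'ehi']
cv2.imwrite('pics/cmp.png',np.vstack(a))"
```

```text
tcp [0.5625 0.0408 0.171 ] clamp x -0.04357211865631594 y -0.00017991566928654557
```

View pics/cmp.png

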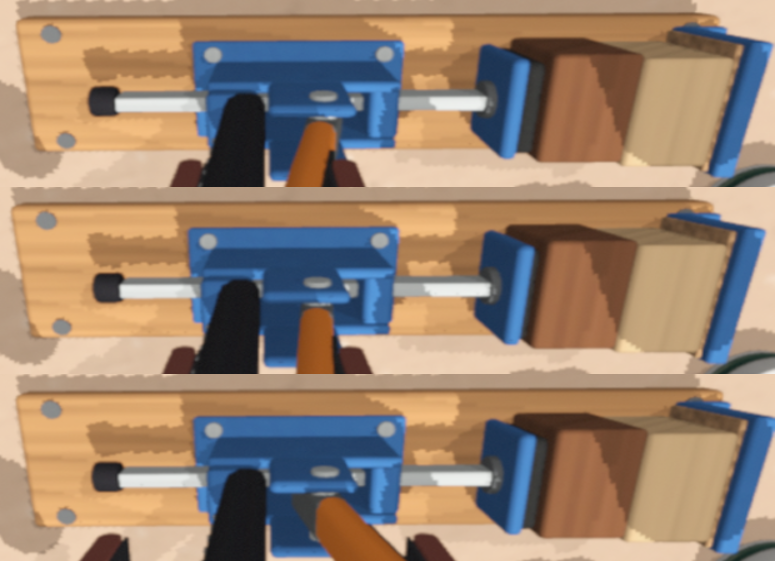

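step_arm([
  {"tx": 0, "ty": 0, "tz": 0, "turn": 0},
  {"tx": 0, "ty": 0, "tz": 0, "turn": 0},
  {"tx": 0, "ty": 0, "tz": 0, "turn": 0},
  {"tx": 0, "ty": 0, "tz": 0, "turn": 0},
  {"tx": 0, "ty": 0, "tz": 0, "turn": 0},
  {"tx": 0, "ty": 0, "tz": 0, "turn": 0},
  {"tx": 0, "ty": 0, "tz": 0, "turn": 0},
  {"tx": 0, "ty": 0, "tz": 0, "turn": 0},
  {"tx": 0, "ty": 0, "tz": 0, "turn": 0},
  {"tx": 0, "ty": 0, "tz": 0, "turn": 0},
], claw=0.38, squeeze=16)

```text
time: 26.87
tool_pos: [0.5642, 0.045, 0.1732]
ee_rot: [0.002, 0.151, 0.989, 0.003]
ft_force: [0.3, 7.4, 8.7]
grip_width: 0.52
```

```bash
python3 look.py j
```

```text
tcp [0.5642 0.045  0.1732] clamp x -0.0390417174998042 y -0.0006475551450562111
```

step_arm([
  {"tx": 0, "ty": 0, "tz": 0, "turn": 0},
  {"tx": 0, "ty": 0, "tz": 0, "turn": 0},
  {"tx": 0, "ty": 0, "tz": 0, "turn": 0},
  {"tx": 0, "ty": 0, "tz": 0, "turn": 0},
  {"tx": 0, "ty": 0, "tz": 0, "turn": 0},
  {"tx": 0, "ty": 0, "tz": 0, "turn": 0},
  {"tx": 0, "ty": 0, "tz": 0, "turn": 0},
  {"tx": 0, "ty": 0, "tz": 0, "turn": 0},
  {"tx": 0, "ty": 0, "tz": 0, "turn": 0},
  {"tx": 0, "ty": 0, "tz": 0, "turn": 0},
], claw=1)

```text
time: 27.8
tool_pos: [0.5624, 0.0409, 0.1709]
ee_rot: [-0.0, 0.152, 0.988, -0.0]
ft_force: [0.5, 0.0, 0.5]
grip_width: 0.996
```

```bash
python3 look.py k; python3 -c "
import cv2,numpy as np
a=[cv2.resize(cv2.imread('pics/%sw.png'%c)[185:315,500:800],None,fx=2.6,fy=1.1) for c in 'bijk']
cv2.imwrite('pics/cmp2.png',np.vstack(a))"
```

```text
tcp [0.5624 0.0409 0.1709] clamp x -0.04357056565562198 y -0.00014371308757554768
```

View pics/cmp2.png

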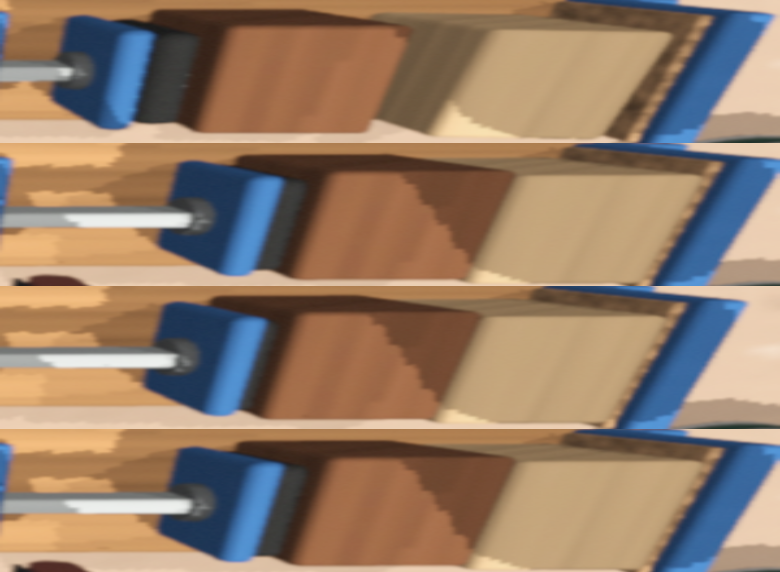

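step_arm([
  {"tx": 0.06, "ty": 0.18, "tz": 0, "turn": 0},
  {"tx": 0, "ty": 0, "tz": 0, "turn": 0},
  {"tx": 0, "ty": 0, "tz": 0.5, "turn": 0},
  {"tx": 0, "ty": 0, "tz": 0.8, "turn": 0},
  {"tx": 0, "ty": 0, "tz": 1, "turn": 0},
  {"tx": 0, "ty": 0, "tz": 1, "turn": 0},
  {"tx": 0, "ty": 0, "tz": 1, "turn": 0},
  {"tx": 0, "ty": 0, "tz": 1, "turn": 0},
  {"tx": 0, "ty": 0, "tz": 1, "turn": 0},
  {"tx": 0, "ty": 0, "tz": 0, "turn": 0},
  {"tx": 0, "ty": 0, "tz": 0, "turn": 0},
  {"tx": 0, "ty": 0, "tz": 0, "turn": 0},
])

```text
time: 28.9
tool_pos: [0.5638, 0.0458, 0.3286]
ee_rot: [-0.0, 0.152, 0.988, -0.0]
ft_force: [-0.6, -0.6, -1.4]
grip_width: 1.003
```

```bash
python3 look.py m
python3 - <<'E'
from h import *
s=bot.observe(); d=bot.get_image("wrist"); crop(d["img"],330,110,230,110,3.4,"mc.png"); print(s["tool_pos"],s["ft_force"])
E
```

```text
tcp [0.5638 0.0458 0.3286] clamp x -0.038456637483180456 y -5.54408274873186e-05
[0.56364266 0.04567281 0.32773863] [ 0.41754727  0.43737025 -0.71387755]
```

View pics/mc.png

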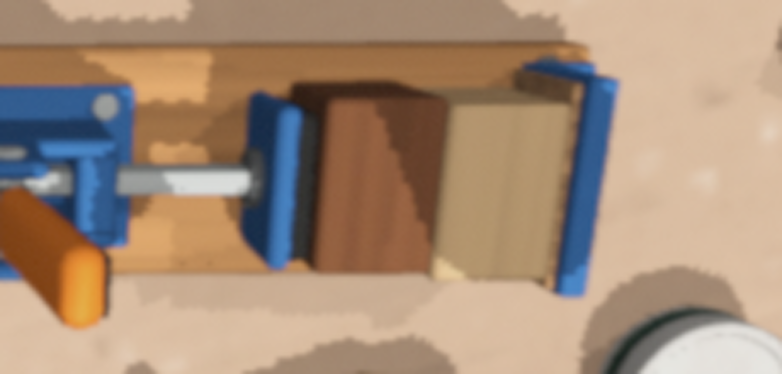

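View pics/ms.png

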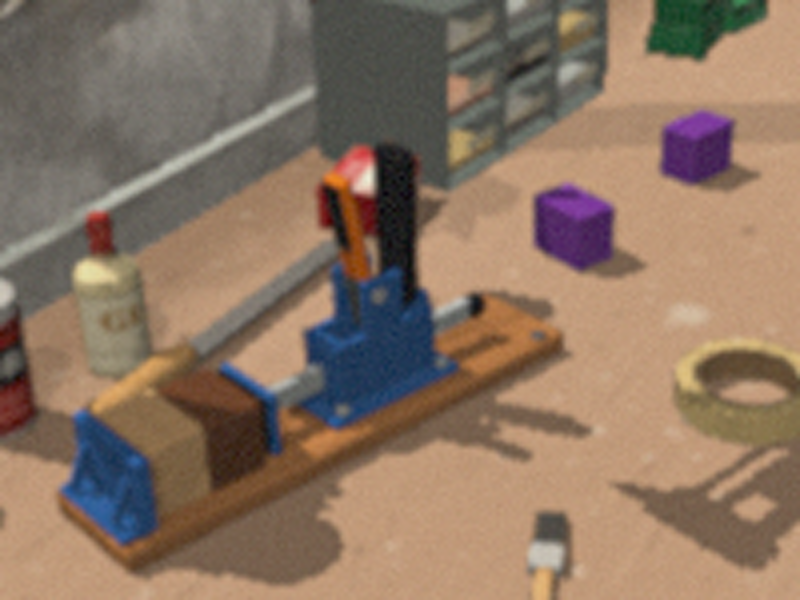

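Both blocks are tight at the stop, the cushion is about half its thickness (300–318 px), and the trigger is back at rest. Handing in.

```bash
python3 -c "
from workcell import bot
print(bot.sign_off(), bot.observe()['time'])"
```

```text
the job is handed in; nothing more can be done
the job is handed in; nothing more can be done
```

I set the dark block in line on the base between the jaw and the light block and let it go. I then squeezed the trigger eight times at 16–25 N, released it and lifted clear. The job was handed in at about 29 s of the 72 s allowed.

**Last pictures:**
- The light block sits against the cork stop, with the dark block flush against it.
- The cushion is at roughly half its 11 mm thickness, about 5 mm squashed.
- Both blocks look upright and square, and the trigger is at rest with the fingers clear.
- The glue bottle was last seen standing before the squeezing began. It is outside my final views, but the arm never went near it.

**One check disagreed:** on the tight strokes the jaw backed off a couple of millimetres at release, although the task says it stays. It came to the same place after the 25 N and the 16 N stroke, with the cushion still clearly compressed. The contact forces cannot be measured, so I judged tightness only from the cushion and from the trigger stopping part-way.

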